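Load the resist cartridges into the transport carrier and lock it

ROBOT

A 6-joint arm with a two-finger parallel gripper is mounted at the origin on the work surface. World frame = base frame: x ahead of the robot, y to its left, z up, the work surface at z = 0. Lengths are in m, angles in rad, forces in N, time in s.
With the tool pointing down it reaches from about 0.25 to 0.725 m from the base axis. Payload 9.7 kg.
Tool frame: the origin (TCP) lies midway between the tips of the shut fingers; the grasp point (between the pads) lies 19 mm behind it (bot.tcp_to_grasp is the distance from the TCP to the grasp point, in m); z points along the fingers, y is the line along which they close (so a half turn about z gives the same grasp; the last joint's range is limited). The gripper opens to 85 mm and grips with 20 to 120 N. Pads are 22 mm wide; open, the fingers measure 114 mm over their backs; the gripper's body (76 mm by 85 mm) begins 54 mm behind the grasp point. The pads swing forward as they close: fully open they stand 13 mm farther back than shut.
Start: joints at [-1.146, 0.087, 0.176, 1.66, 0, 1.571], TCP at [0.227, -0.501, 0.231] pointing down, gripper open.
Joint ranges: [-3.13, 3.13], [-0.85, 1.81], [-1.15, 1.24], [-2.2, 2.28], [-1.44, 1.52], [-3.14, 3.14]. Speed limits (rad/s): [2.22, 2.22, 2.57, 3.14, 3.14, 3.14].

INTERFACE

Orientations are given as a rotation vector (axis times angle).
In Python, from cell import bot, vision gives the robot as it stands. The module is installed in compiled form; this text tells all that it offers.
- The arm moves only by the tool jog_arm, never from a script. Its argument "targets" is a list of rows, each an object of numbers: "dx", "dy", "dz": the shift along the world's x, y, z in m; "wx", "wy", "wz": the turn, a rotation vector about the world's x, y, z in rad; "claw": the opening, from 0 (shut) to 1 (fully open). A call has 1 to 10 rows; each row shifts and turns the commanded pose from where the row before left it; what a row does not reach is not made up. A row lasts 1/8 s, in which the tool goes at most 62.5 mm and 10.7 degrees, less where a joint would pass 70% of its speed; a pose out of reach is approached as far as the arm can. A call is refused whole if a number of a shift passes 0.0625 or a number of a turn 0.188, either way. A call with a gripper value outside its range is refused whole. The fingers move at their own pace and stop on an object; "squeeze" is the grip in N (left out, the last holds). Time passes only in rows, so rows that do not move let the fingers close. It gives the time, the measured TCP pose, the force, the opening and the grip force at its end, in the units of the state.
- bot.sense(): the state, without advancing time (a new reading comes with each control period).
- vision.capture(name): name is "side" or "top"; returns a dict with "frame" (400x640x3 uint8, red, green, blue), "camera_matrix" (3x3 intrinsics, pixels), "k1" (the pictures are not rectified: a ray, as slopes to the right and down, at radius r is drawn at 1 + k1 r^2 times it, then the intrinsics apply), "R" (3x3) and "t" (3): a world point X has camera coordinates R X + t. Camera axes: x right, y down, z forward; pixel columns grow to the right and rows downward; lengths in m; the calibration is good to about 2 mm. A picture is of the moment at which its call begins. There is no depth.
- bot.job_done(): hands the job in; it is judged then, once.
The state is a dict: "t": time; "q": joint angles; "joint_velocities": joint speeds; "joint_efforts": joint torques, N m; "eef_pos": TCP position; "tcp_rot": TCP orientation; "contact_force": force on the tool from outside, world axes, zero at the start; "moment": the same for the moment, N m; "opening": finger opening in m; "gripper_force": force on a finger pad.
Only numpy, scipy, OpenCV 4.12 (cv2) and the standard library are available. Lean on these libraries where they do the work, as an engineer would, in place of code of your own. Each camera call takes 0.05 s, during which the arm holds its last target. There are 200 camera calls.

TASK

Get the glass cartridges ready for transport: slide the carrier's orange lock knob fully to the open (red) end, swing the steel strap up and fully back, and lay every amber cartridge in a V-cradle of its own, centred. Then swing the strap fully down over them and slide the lock knob all the way back to the locked (green) end. The barrels are thin glass, so grip them gently, with no more than about 12 N, set them down rather than dropping them, and leave the bottle, the beaker and the chuck alone.

Things in the scene. Friction and masses are not known exactly. Their poses are not given: they have to be found in the camera images.
- carrier: Fixed carrier: white base plate 215 x 262 x 10 mm with four blue V-cradles side by side. Origin on the bench under the middle of the cradles; x runs along the cradles (a laid cartridge lies along x), from the strap hinge towards the lock; y along the row of cradles; z up. It stands left or right of the plate of cartridges, turned a little.
- lock (a joint): Transport lock knob, slides along the carrier's y on a track at carrier x = +105 mm. 0 m = locked (end stop at the -y end, green mark), 0.070 m = open (end stop at the +y end, red mark). It starts at or near locked; about 2 N moves it and it stays where left.
- lock_grip (a point): Point in the upright orange lock knob (square, 20 x 20 mm, standing from z = 28 to 66 mm above the bench), at z = 52 mm; the track's top is at z = 20 mm.
- strap (a joint): Hinge of the steel strap, a flat bar across all cradles on two side arms. 0 rad = fully down over the cradles (end stop), 1.8 rad = fully back (end stop), leaning towards carrier -x. It starts down. Stiff hinge: stays where left; about 4 N at the handle moves it. When down it clears a well seated cartridge by 2 mm.
- strap_handle (a point): Grip point on the strap's red round handle, a stub 12 mm in diameter and 60 mm long along carrier y, sticking out beyond the side arm at the carrier's -y side (carrier y = -120 to -180 mm, this point at -153 mm). It lies 75 mm from the hinge axis; at joint 0 it is at carrier x = 0, z = 65 mm, with nothing under it but bench.
- strap_hinge (a point): Point on the strap's hinge axis, at carrier x = -75 mm, y = 0, z = 65 mm; the axis runs along carrier y.
- bottle: Amber bottle with white cap, 64 mm wide, 150 mm high, bystander; origin at its foot.
- beaker: Glass beaker, 70 mm wide, 90 mm high, bystander; origin at its foot.
- chuck: Aluminium spin chuck, 60 mm wide, 30 mm high, bystander; origin at its foot.
- seat1 (a point): Centre of a cartridge lying centred in cradle 1 (carrier x = 0, y = -84 mm, z = 48 mm). Cradles are 56 mm apart. Each is two 90 degree V-blocks 10 mm thick, at carrier x = -31 and +31 mm, 44 mm wide, tops at z = 48 mm; the 52 mm between the two blocks is free down to the base plate (z = 10 mm) for the fingers.
- seat2 (a point): Centre of a cartridge lying centred in cradle 2 (carrier x = 0, y = -28 mm, z = 48 mm). Cradles are 56 mm apart. Each is two 90 degree V-blocks 10 mm thick, at carrier x = -31 and +31 mm, 44 mm wide, tops at z = 48 mm; the 52 mm between the two blocks is free down to the base plate (z = 10 mm) for the fingers.
- seat3 (a point): Centre of a cartridge lying centred in cradle 3 (carrier x = 0, y = 28 mm, z = 48 mm). Cradles are 56 mm apart. Each is two 90 degree V-blocks 10 mm thick, at carrier x = -31 and +31 mm, 44 mm wide, tops at z = 48 mm; the 52 mm between the two blocks is free down to the base plate (z = 10 mm) for the fingers.
- seat4 (a point): Centre of a cartridge lying centred in cradle 4 (carrier x = 0, y = 84 mm, z = 48 mm). Cradles are 56 mm apart. Each is two 90 degree V-blocks 10 mm thick, at carrier x = -31 and +31 mm, 44 mm wide, tops at z = 48 mm; the 52 mm between the two blocks is free down to the base plate (z = 10 mm) for the fingers.
- cart1_mid (a point): Centre of a cartridge (may be absent): amber glass barrel 26 mm in diameter, a hexagonal cap 36 mm across flats and 16 mm long at each end; 120 mm long in all, 88 mm of barrel between the caps, 110 g. Its x axis runs along the barrel. It starts lying on the grey perforated plate (2 mm thick), this point 20 mm above the bench. In a cradle the caps go outside the V-blocks, 8 mm to spare each way.
- cart2_mid (a point): Centre of a cartridge (may be absent): amber glass barrel 26 mm in diameter, a hexagonal cap 36 mm across flats and 16 mm long at each end; 120 mm long in all, 88 mm of barrel between the caps, 110 g. Its x axis runs along the barrel. It starts lying on the grey perforated plate (2 mm thick), this point 20 mm above the bench. In a cradle the caps go outside the V-blocks, 8 mm to spare each way.
- cart3_mid (a point): Centre of a cartridge (may be absent): amber glass barrel 26 mm in diameter, a hexagonal cap 36 mm across flats and 16 mm long at each end; 120 mm long in all, 88 mm of barrel between the caps, 110 g. Its x axis runs along the barrel. It starts lying on the grey perforated plate (2 mm thick), this point 20 mm above the bench. In a cradle the caps go outside the V-blocks, 8 mm to spare each way.
- cart4_mid (a point): Centre of a cartridge (may be absent): amber glass barrel 26 mm in diameter, a hexagonal cap 36 mm across flats and 16 mm long at each end; 120 mm long in all, 88 mm of barrel between the caps, 110 g. Its x axis runs along the barrel. It starts lying on the grey perforated plate (2 mm thick), this point 20 mm above the bench. In a cradle the caps go outside the V-blocks, 8 mm to spare each way.
There are look-alikes about, which are no part of the job. Leave any purple look-alike of the part that bears cart4_mid alone.

How it is judged:
On the way, in this order (a step that is already met when the one before it is completed fails the run):
1. the lock knob is slid fully to its open end stop (value of joint lock above 0.066 m), for 0.2 s.
2. the strap is swung fully back (value of joint strap above 1.6 rad), for 0.2 s.
3. every cartridge lies centred in a cradle, with the strap still back ((distance between cart1_mid and seat1 below 0.012 m or distance between cart1_mid and seat2 below 0.012 m or distance between cart1_mid and seat3 below 0.012 m or distance between cart1_mid and seat4 below 0.012 m) and z of each of cart1_mid, cart2_mid, cart3_mid, cart4_mid in the frame of carrier below 0.052 m and angle between the x axis of each of cart1_mid, cart2_mid, cart3_mid, cart4_mid and the x axis of carrier, either way round below 0.06 rad and (distance between cart2_mid and seat1 below 0.012 m or distance between cart2_mid and seat2 below 0.012 m or distance between cart2_mid and seat3 below 0.012 m or distance between cart2_mid and seat4 below 0.012 m) and (distance between cart3_mid and seat1 below 0.012 m or distance between cart3_mid and seat2 below 0.012 m or distance between cart3_mid and seat3 below 0.012 m or distance between cart3_mid and seat4 below 0.012 m) and (distance between cart4_mid and seat1 below 0.012 m or distance between cart4_mid and seat2 below 0.012 m or distance between cart4_mid and seat3 below 0.012 m or distance between cart4_mid and seat4 below 0.012 m) and value of joint strap above 1.6 rad), for 0.3 s.
4. the strap is swung fully down over the seated cartridges, with the lock still open ((distance between cart1_mid and seat1 below 0.012 m or distance between cart1_mid and seat2 below 0.012 m or distance between cart1_mid and seat3 below 0.012 m or distance between cart1_mid and seat4 below 0.012 m) and z of each of cart1_mid, cart2_mid, cart3_mid, cart4_mid in the frame of carrier below 0.052 m and angle between the x axis of each of cart1_mid, cart2_mid, cart3_mid, cart4_mid and the x axis of carrier, either way round below 0.06 rad and (distance between cart2_mid and seat1 below 0.012 m or distance between cart2_mid and seat2 below 0.012 m or distance between cart2_mid and seat3 below 0.012 m or distance between cart2_mid and seat4 below 0.012 m) and (distance between cart3_mid and seat1 below 0.012 m or distance between cart3_mid and seat2 below 0.012 m or distance between cart3_mid and seat3 below 0.012 m or distance between cart3_mid and seat4 below 0.012 m) and (distance between cart4_mid and seat1 below 0.012 m or distance between cart4_mid and seat2 below 0.012 m or distance between cart4_mid and seat3 below 0.012 m or distance between cart4_mid and seat4 below 0.012 m) and value of joint strap below 0.06 rad and value of joint lock above 0.064 m), for 0.2 s.
At the end, for the whole second after the job is handed in: every cartridge present lies in a cradle (its centre within 12 mm of the seat point, no more than 4 mm above it, axis within 0.06 rad of the carrier's x), the strap is down (below 0.06 rad) and the lock knob is at its locked end stop (within 4 mm) ((distance between cart1_mid and seat1 below 0.012 m or distance between cart1_mid and seat2 below 0.012 m or distance between cart1_mid and seat3 below 0.012 m or distance between cart1_mid and seat4 below 0.012 m) and z of each of cart1_mid, cart2_mid, cart3_mid, cart4_mid in the frame of carrier below 0.052 m and angle between the x axis of each of cart1_mid, cart2_mid, cart3_mid, cart4_mid and the x axis of carrier, either way round below 0.06 rad and (distance between cart2_mid and seat1 below 0.012 m or distance between cart2_mid and seat2 below 0.012 m or distance between cart2_mid and seat3 below 0.012 m or distance between cart2_mid and seat4 below 0.012 m) and (distance between cart3_mid and seat1 below 0.012 m or distance between cart3_mid and seat2 below 0.012 m or distance between cart3_mid and seat3 below 0.012 m or distance between cart3_mid and seat4 below 0.012 m) and (distance between cart4_mid and seat1 below 0.012 m or distance between cart4_mid and seat2 below 0.012 m or distance between cart4_mid and seat3 below 0.012 m or distance between cart4_mid and seat4 below 0.012 m) and value of joint strap below 0.06 rad and value of joint lock below 0.004 m); the robot touches nothing.
It fails at once if a cartridge is dropped: out of contact with everything while its centre is more than 75 mm above the bench (27 mm above its height in a cradle) ((height (world z) of cart1_mid above 0.075 m and contact force between cart1 and anything else below 0.05 N) or (height (world z) of cart2_mid above 0.075 m and contact force between cart2 and anything else below 0.05 N) or (height (world z) of cart3_mid above 0.075 m and contact force between cart3 and anything else below 0.05 N) or (height (world z) of cart4_mid above 0.075 m and contact force between cart4 and anything else below 0.05 N)).
It fails at once if a cartridge is squeezed: more than 40 N from the fingers in all (about 20 N grip) (contact force between any of cart1, cart2, cart3, cart4 and the fingers above 40 N).
It fails at once if a bystander is moved more than 30 mm or tipped (distance of any of bottle, beaker, chuck from where it was at the start of the episode above 0.03 m or angle between any of bottle, beaker, chuck's own z axis and vertical above 0.3 rad).
Of cart1, cart2, cart3, cart4 only 2 to 4 are there at a start; the rules pass over those that are not, and their reading is None.
At some moment in a run one of cart1, cart2, cart3, cart4 may be knocked a few centimetres aside while the robot is not near it.
It also fails if it takes over 210 s, if anything falls off the work surface, if the arm or the gripper's body presses on something with over 40 N, if the wrist force passes 120 N, or if a joint passes its speed limit or range.

## Working session

There is one attempt and no reset: what is moved stays moved. The work goes in short steps, Python scripts to look and compute and a tool call to move; the robot and the scene stay as the last step left them, time stands still between calls to the robot, and variables do not carry over. Pictures are saved under pics/ and viewed, at most 14 in all, crops included, and the job is handed in when it is done.

Besides the shell and the picture viewer there is one more tool, called after "Call:" by a JSON object that holds its "api" and its "payload". jog_arm: Moves the arm, as the interface text tells. Its arguments: {"type":"object","properties":{"targets":{"type":"array","items":{"type":"object","properties":{"dx":{"type":"number"},"dy":{"type":"number"},"dz":{"type":"number"},"wx":{"type":"number"},"wy":{"type":"number"},"wz":{"type":"number"},"claw":{"type":"number"}}}},"squeeze":{"type":"number"}},"required":["targets"]}

```bash
mkdir -p pics
cat > h.py <<'E'
import numpy as np, cv2
from cell import bot, vision
def cap(n,f=None):
    c=vision.capture(n)
    if f: cv2.imwrite('pics/'+f,c['frame'][:,:,::-1])
    return c
def ray(c,px):
    K=c['camera_matrix']; k=c['k1']
    p=np.array([(px[0]-K[0,2])/K[0,0],(px[1]-K[1,2])/K[1,1]]); u=p.copy()
    for _ in range(20): u=p/(1+k*(u@u))
    R=np.array(c['R']);t=np.array(c['t'])
    return -R.T@t, R.T@np.array([u[0],u[1],1])
def onz(c,px,z):
    o,d=ray(c,px); return o+d*(z-o[2])/d[2]
def proj(c,X):
    p=np.array(c['R'])@X+c['t']; u=p[:2]/p[2]; u=u*(1+c['k1']*(u@u)); K=c['camera_matrix']
    return np.array([K[0,0]*u[0]+K[0,2],K[1,1]*u[1]+K[1,2]])
def tri(c1,p1,c2,p2):
    o1,d1=ray(c1,p1);o2,d2=ray(c2,p2)
    A=np.stack([d1,-d2],1);s=np.linalg.lstsq(A,o2-o1,rcond=None)[0]
    a=o1+s[0]*d1;b=o2+s[1]*d2
    return (a+b)/2,np.linalg.norm(a-b)
E
python3 - <<'E'
from h import *
for n in('top','side'):
    c=cap(n,n+'0.png'); print(n,-np.array(c['R']).T@c['t'],c['camera_matrix'],c['k1'],np.array(c['R'])[2])
print(bot.sense())
E
```

```text
top [0.46564336 0.061981   1.27567483] [[499.20157581   0.         328.54169122]
 [  0.         499.20157581 203.46609896]
 [  0.           0.           1.        ]] -0.10855948287806474 [ 0.13895426  0.00551303 -0.99028345]
side [-0.13636721  0.79728389  0.78415481] [[510.96919313   0.         323.99413186]
 [  0.         510.96919313 200.8666626 ]
 [  0.           0.           1.        ]] -0.0876937163178602 [ 0.59869505 -0.57355153 -0.55910901]
{'t': 0.1, 'q': array([-1.14599136e+00,  8.74048240e-02,  1.75192980e-01,  1.65976171e+00,
        2.64698669e-05,  1.57080679e+00]), 'joint_velocities': array([-6.89787003e-04, -2.68018163e-03,  2.38559686e-03, -7.48557791e-04,
       -7.75950053e-05,  8.18118540e-04]), 'joint_efforts': array([-9.93940048e-04, -5.21557760e+01,  4.65653694e+01,  1.60596130e-02,
       -3.83768520e-05,  7.66829544e-06]), 'eef_pos': array([ 0.22660467, -0.50093357,  0.23064362]), 'tcp_rot': array([-3.06986558e+00, -6.62016141e-01,  3.49061926e-04]), 'contact_force': array([-0.34343155,  0.13668309, -0.05445726]), 'moment': array([ 0.00231222,  0.05665378, -0.03105597]), 'gripper_force': 0.0, 'opening': 0.08516418314400193}
```

View pics/top0.png

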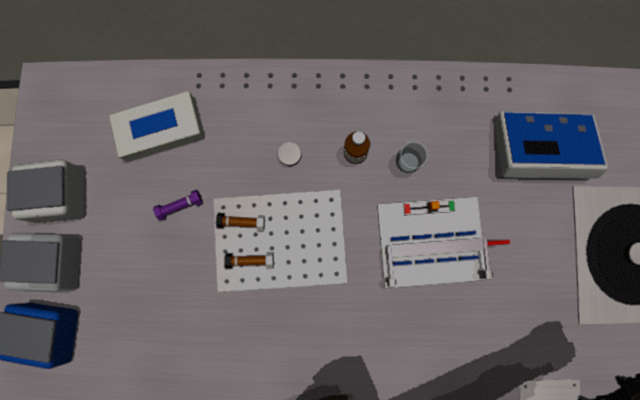

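View pics/side0.png

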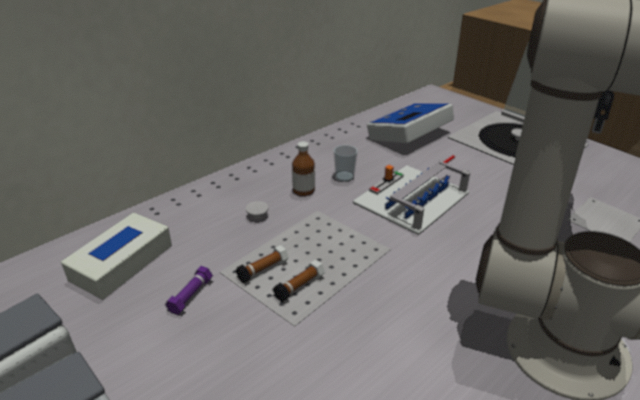

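Top: the carrier is around (433,243), with its lock knob at (433,206), red mark at (407,209), green mark at (452,206) and handle at (500,242). Two amber cartridges lie at (240,222) and (249,261). The purple decoy is at (178,205).

Run:
```python
from h import *
def blobs(c,m,amin,z,lab,box):
    x0,y0,x1,y1=box; mm=np.zeros_like(m,np.uint8); mm[y0:y1,x0:x1]=m[y0:y1,x0:x1]
    n,l,s,ce=cv2.connectedComponentsWithStats(mm)
    for i in range(1,n):
        if s[i,4]>=amin: print(lab,s[i,4],ce[i].round(1),s[i,:4],(onz(c,ce[i],z)*1000).round(1))
c=cap('top'); hsv=cv2.cvtColor(c['frame'],cv2.COLOR_RGB2HSV); H,S,V=[hsv[:,:,i].astype(int) for i in range(3)]
box=(370,190,520,295)
blobs(c,(H>100)&(H<130)&(S>120),6,.046,'blue',box)
blobs(c,(H>40)&(H<85)&(S>100),3,.020,'green',box)
blobs(c,((H<4)|(H>174))&(S>150)&(V>100),3,.065,'red@65',box)
blobs(c,((H<4)|(H>174))&(S>150)&(V>100),3,.02,'red@20',box)
blobs(c,(H>=5)&(H<22)&(S>150)&(V>100),6,.06,'orange',box)
am=(H>=3)&(H<22)&(S>130)&(V>60)
blobs(c,am,40,.024,'amber',(205,190,350,300))
m=((S<40)&(V>150)).astype(np.uint8); 
for b in((370,190,500,295),(205,185,355,300)):
    mm=np.zeros_like(m); mm[b[1]:b[3],b[0]:b[2]]=m[b[1]:b[3],b[0]:b[2]]
    cs=max(cv2.findContours(mm,cv2.RETR_EXTERNAL,2)[0],key=cv2.contourArea)
    r=cv2.minAreaRect(cs); P=np.array([onz(c,p,.01 if b[0]==370 else .002) for p in cv2.boxPoints(r)]); print(r,(P*1000).round(0).tolist())
s=cap('side'); 
for n,cc,b in(('t',c,(370,185,520,295)),('s',s,(340,130,480,240)),('c',c,(205,190,285,285))):
    f=cc['frame'][b[1]:b[3],b[0]:b[2],::-1]; cv2.imwrite(f'pics/z{n}.png',cv2.resize(f,None,fx=5,fy=5,interpolation=cv2.INTER_CUBIC))
```

```text
blue 51 [465.7 232.9] [456 231  20   4] [ 568.5 -273.1   46. ]
blue 51 [444.1 234.7] [435 233  19   4] [ 563.6 -218.7   46. ]
blue 47 [421.7 236.5] [413 235  18   4] [ 558.6 -162.6   46. ]
blue 51 [399.8 238.1] [391 236  18   5] [ 554.1 -108.3   46. ]
blue 48 [468.8 257.5] [459 256  20   4] [ 507.7 -279.5   46. ]
blue 40 [446.6 259.2] [438 258  18   4] [ 503.1 -223.9   46. ]
blue 50 [401.6 262.7] [393 261  18   4] [ 493.7 -112.5   46. ]
blue 42 [424.6 261. ] [416 260  18   3] [ 498.1 -169.4   46. ]
green 44 [451.2 205.2] [449 201   5  10] [ 641.2 -244.2   20. ]
red@65 43 [406.9 208.2] [405 204   6   9] [ 626.2 -123.5   65. ]
red@65 83 [498.2 242.2] [488 240  22   6] [ 544.8 -348.5   65. ]
red@20 43 [406.9 208.2] [405 204   6   9] [ 632.1 -130.4   20. ]
red@20 83 [498.2 242.2] [488 240  22   6] [ 547.8 -363.7   20. ]
orange 57 [435.  204.7] [431 201   9   8] [ 636.5 -194.1   60. ]
amber 228 [242.  221.6] [229 217  27  10] [592.1 287.3  24. ]
amber 234 [251.3 260.2] [238 256  27  10] [495.5 260.5  24. ]
((430.9793701171875, 241.7323455810547), (83.06230926513672, 99.85884857177734), 85.60128784179688) [[643.0, -58.0, 10.0], [666.0, -316.0, 10.0], [454.0, -328.0, 10.0], [433.0, -74.0, 10.0]]
((278.73065185546875, 240.53643798828125), (93.08685302734375, 128.9635467529297), 85.98582458496094) [[653.0, 374.0, 2.0], [681.0, 40.0, 2.0], [443.0, 22.0, 2.0], [415.0, 348.0, 2.0]]
```

View pics/zt.png

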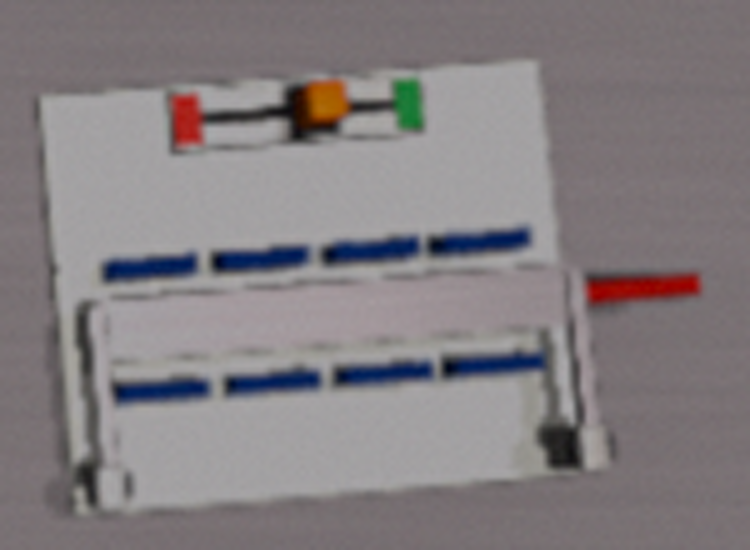

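View pics/zs.png

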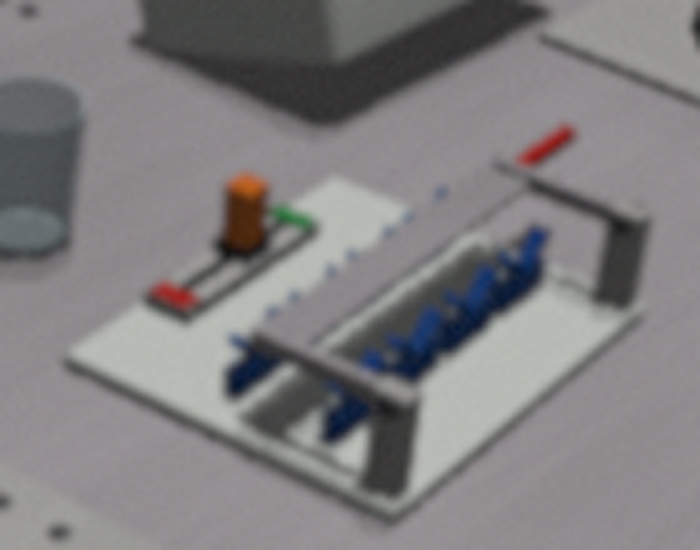

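The crops show the knob partway along its track, all eight blue V-blocks clear of the strap, and the red handle free to grip. Fitted carrier: centre (0.531, -0.195), yaw about 0.088. The pitch, plate, marks and handle all agree with this. I'm moving to the knob.

Call:
{"api": "jog_arm", "payload": {"targets": [{"dx": 0.041, "dy": 0.0307, "wz": -0.0337, "claw": 0.6}, {"dx": 0.041, "dy": 0.0307, "wz": -0.0337}, {"dx": 0.041, "dy": 0.0307, "wz": -0.0337}, {"dx": 0.041, "dy": 0.0307, "wz": -0.0337}, {"dx": 0.041, "dy": 0.0307, "wz": -0.0337}, {"dx": 0.041, "dy": 0.0307, "wz": -0.0337}, {"dx": 0.041, "dy": 0.0307, "wz": -0.0337}, {"dx": 0.041, "dy": 0.0307, "wz": -0.0337}, {"dx": 0.041, "dy": 0.0307, "wz": -0.0337}, {"dx": 0.041, "dy": 0.0307, "wz": -0.0337}]}}

```text
$.targets[0]: bad value
```

Call:
{"api": "jog_arm", "payload": {"targets": [{"dx": 0.041, "dy": 0.0307, "dz": 0, "wx": 0, "wy": 0, "wz": -0.0337, "claw": 0.6}]}}

```text
t: 0.32
eef_pos: [0.2665, -0.4713, 0.2306]
tcp_rot: [-3.083, -0.603, 0.001]
contact_force: [0.3, -0.9, -0.4]
opening: 0.0697
gripper_force: 0.0
```

Call:
{"api": "jog_arm", "payload": {"targets": [{"dx": 0.041, "dy": 0.031, "wz": -0.034}]}}

```text
$.targets[0]: bad value
```

Call:
{"api": "jog_arm", "payload": {"targets": [{"dx": 0.041, "dy": 0.031, "dz": 0, "wx": 0, "wy": 0, "wz": -0.033, "claw": 0.6}, {"dx": 0.041, "dy": 0.031, "dz": 0, "wx": 0, "wy": 0, "wz": -0.033, "claw": 0.6}, {"dx": 0.041, "dy": 0.031, "dz": 0, "wx": 0, "wy": 0, "wz": -0.033, "claw": 0.6}, {"dx": 0.041, "dy": 0.031, "dz": 0, "wx": 0, "wy": 0, "wz": -0.033, "claw": 0.6}, {"dx": 0.041, "dy": 0.031, "dz": 0, "wx": 0, "wy": 0, "wz": -0.033, "claw": 0.6}, {"dx": 0.041, "dy": 0.031, "dz": 0, "wx": 0, "wy": 0, "wz": -0.033, "claw": 0.6}, {"dx": 0.041, "dy": 0.031, "dz": 0, "wx": 0, "wy": 0, "wz": -0.033, "claw": 0.6}, {"dx": 0.041, "dy": 0.031, "dz": 0, "wx": 0, "wy": 0, "wz": -0.033, "claw": 0.6}, {"dx": 0.041, "dy": 0.029, "dz": 0, "wx": 0, "wy": 0, "wz": -0.033, "claw": 0.6}, {"dx": 0, "dy": 0, "dz": 0, "wx": 0, "wy": 0, "wz": 0, "claw": 0.6}]}}

```text
t: 1.58
eef_pos: [0.6387, -0.1909, 0.2292]
tcp_rot: [-3.137, -0.153, 0.003]
contact_force: [-0.4, -1.4, 0.7]
opening: 0.0513
gripper_force: 0.0
```

Call:
{"api": "jog_arm", "payload": {"targets": [{"dx": -0.002, "dy": -0.003, "dz": -0.05, "wx": 0, "wy": 0, "wz": -0.01, "claw": 0.6}, {"dx": 0, "dy": 0, "dz": -0.05, "wx": 0, "wy": 0, "wz": 0, "claw": 0.6}, {"dx": 0, "dy": 0, "dz": -0.045, "wx": 0, "wy": 0, "wz": 0, "claw": 0.6}, {"dx": 0, "dy": 0, "dz": -0.045, "wx": 0, "wy": 0, "wz": 0, "claw": 0.6}, {"dx": 0, "dy": 0, "dz": 0, "wx": 0, "wy": 0, "wz": 0, "claw": 0.6}]}}

```text
t: 2.2
eef_pos: [0.6317, -0.1963, 0.0377]
tcp_rot: [-3.137, -0.131, 0.01]
contact_force: [-0.2, -1.2, 0.5]
opening: 0.0512
gripper_force: 0.0
```

Call:
{"api": "jog_arm", "payload": {"targets": [{"dx": 0, "dy": 0, "dz": 0, "wx": 0, "wy": 0, "wz": 0, "claw": 0.0}, {"dx": 0, "dy": 0, "dz": 0, "wx": 0, "wy": 0, "wz": 0, "claw": 0.0}, {"dx": 0, "dy": 0, "dz": 0, "wx": 0, "wy": 0, "wz": 0, "claw": 0.0}, {"dx": 0, "dy": 0, "dz": 0, "wx": 0, "wy": 0, "wz": 0, "claw": 0.0}, {"dx": 0, "dy": 0, "dz": 0, "wx": 0, "wy": 0, "wz": 0, "claw": 0.0}], "squeeze": 10}}

```text
t: 2.82
eef_pos: [0.6359, -0.197, 0.0443]
tcp_rot: [3.137, 0.132, 0.006]
contact_force: [-1.5, -0.7, 6.6]
opening: 0.0194
gripper_force: 24.1
```

Call:
{"api": "jog_arm", "payload": {"targets": [{"dx": 0, "dy": 0, "dz": 0, "wx": 0, "wy": 0, "wz": 0, "claw": 0.22}, {"dx": 0, "dy": 0, "dz": 0, "wx": 0, "wy": 0, "wz": 0, "claw": 0.22}, {"dx": 0, "dy": 0, "dz": 0, "wx": 0, "wy": 0, "wz": 0, "claw": 0.22}], "squeeze": 10}}

```text
t: 3.2
eef_pos: [0.6359, -0.1969, 0.0443]
tcp_rot: [3.137, 0.132, 0.006]
contact_force: [-1.4, 0.0, 7.1]
opening: 0.0194
gripper_force: 24.1
```

Call:
{"api": "jog_arm", "payload": {"targets": [{"dx": 0, "dy": 0.0, "dz": 0, "wx": 0, "wy": 0, "wz": 0, "claw": 0.1}, {"dx": 0, "dy": 0.0, "dz": 0, "wx": 0, "wy": 0, "wz": 0, "claw": 0.1}, {"dx": 0, "dy": 0.0, "dz": 0, "wx": 0, "wy": 0, "wz": 0, "claw": 0.1}], "squeeze": 10}}

```text
t: 3.58
eef_pos: [0.6359, -0.1969, 0.0443]
tcp_rot: [3.137, 0.132, 0.006]
contact_force: [-1.6, 0.3, 6.8]
opening: 0.0199
gripper_force: 24.1
```

Call:
{"api": "jog_arm", "payload": {"targets": [{"dx": 0, "dy": 0, "dz": 0, "wx": 0, "wy": 0, "wz": 0, "claw": 0.24}, {"dx": 0, "dy": 0, "dz": 0, "wx": 0, "wy": 0, "wz": 0, "claw": 0.24}, {"dx": 0, "dy": 0, "dz": 0, "wx": 0, "wy": 0, "wz": 0, "claw": 0.24}], "squeeze": 20}}

```text
t: 3.95
eef_pos: [0.6349, -0.1967, 0.0416]
tcp_rot: [3.138, 0.132, 0.001]
contact_force: [0.9, -3.0, 1.4]
opening: 0.0205
gripper_force: 1.0
```

Call:
{"api": "jog_arm", "payload": {"targets": [{"dx": 0, "dy": 0.0, "dz": 0, "wx": 0, "wy": 0, "wz": 0, "claw": 0.23}, {"dx": 0, "dy": 0.0, "dz": 0, "wx": 0, "wy": 0, "wz": 0, "claw": 0.23}, {"dx": 0, "dy": 0.0, "dz": 0, "wx": 0, "wy": 0, "wz": 0, "claw": 0.23}], "squeeze": 20}}

```text
t: 4.32
eef_pos: [0.6348, -0.1965, 0.0416]
tcp_rot: [3.139, 0.132, 0.001]
contact_force: [0.8, -2.9, 4.1]
opening: 0.0199
gripper_force: 9.1
```

Call:
{"api": "jog_arm", "payload": {"targets": [{"dx": 0, "dy": 0.0, "dz": 0, "wx": 0, "wy": 0, "wz": 0, "claw": 0.25}, {"dx": 0, "dy": 0.0, "dz": 0, "wx": 0, "wy": 0, "wz": 0, "claw": 0.25}, {"dx": 0, "dy": 0.0, "dz": 0, "wx": 0, "wy": 0, "wz": 0, "claw": 0.25}], "squeeze": 10}}

```text
t: 4.7
eef_pos: [0.6344, -0.1962, 0.0409]
tcp_rot: [-3.138, -0.132, 0.001]
contact_force: [-0.0, -0.2, 0.1]
opening: 0.0218
gripper_force: 0.0
```

Call:
{"api": "jog_arm", "payload": {"targets": [{"dx": -0.001, "dy": 0.01, "dz": 0, "wx": 0, "wy": 0, "wz": 0, "claw": 0.25}, {"dx": -0.001, "dy": 0.01, "dz": 0, "wx": 0, "wy": 0, "wz": 0, "claw": 0.25}, {"dx": -0.001, "dy": 0.01, "dz": 0, "wx": 0, "wy": 0, "wz": 0, "claw": 0.25}, {"dx": -0.001, "dy": 0.01, "dz": 0, "wx": 0, "wy": 0, "wz": 0, "claw": 0.25}, {"dx": 0, "dy": 0.004, "dz": 0, "wx": 0, "wy": 0, "wz": 0, "claw": 0.25}, {"dx": 0, "dy": 0, "dz": 0, "wx": 0, "wy": 0, "wz": 0, "claw": 0.25}]}}

```text
t: 5.45
eef_pos: [0.6305, -0.1533, 0.0414]
tcp_rot: [3.136, 0.131, -0.001]
contact_force: [-0.4, -8.8, -1.8]
opening: 0.0217
gripper_force: 4.1
```

Call:
{"api": "jog_arm", "payload": {"targets": [{"dx": 0, "dy": 0.003, "dz": 0, "wx": 0, "wy": 0, "wz": 0, "claw": 0.25}, {"dx": 0, "dy": 0, "dz": 0, "wx": 0, "wy": 0, "wz": 0, "claw": 0.25}]}}

```text
t: 5.7
eef_pos: [0.6305, -0.1529, 0.0415]
tcp_rot: [3.132, 0.127, -0.0]
contact_force: [0.7, -20.8, -2.7]
opening: 0.0213
gripper_force: 10.1
```

Call:
{"api": "jog_arm", "payload": {"targets": [{"dx": 0, "dy": 0.003, "dz": 0, "wx": 0, "wy": 0, "wz": 0, "claw": 0.25}, {"dx": 0, "dy": 0, "dz": 0, "wx": 0, "wy": 0, "wz": 0, "claw": 0.25}]}}

```text
t: 5.95
eef_pos: [0.6305, -0.1525, 0.0415]
tcp_rot: [3.128, 0.124, -0.0]
contact_force: [0.8, -33.1, -4.5]
opening: 0.0217
gripper_force: 16.2
```

Call:
{"api": "jog_arm", "payload": {"targets": [{"dx": 0, "dy": -0.009, "dz": 0, "wx": 0, "wy": 0, "wz": 0, "claw": 0.3}, {"dx": 0, "dy": 0, "dz": 0, "wx": 0, "wy": 0, "wz": 0, "claw": 0.35}, {"dx": 0, "dy": 0, "dz": 0.05, "wx": 0, "wy": 0, "wz": 0, "claw": 0.35}, {"dx": 0, "dy": 0, "dz": 0.05, "wx": 0, "wy": 0, "wz": 0, "claw": 0.35}, {"dx": 0, "dy": 0, "dz": 0, "wx": 0, "wy": 0, "wz": 0, "claw": 0.6}]}}

```text
t: 6.58
eef_pos: [0.6326, -0.1548, 0.1464]
tcp_rot: [3.137, 0.133, 0.011]
contact_force: [0.5, 0.5, -0.3]
opening: 0.0471
gripper_force: 0.0
```

Run:
```python
from h import *
s=bot.sense(); print(s['q'].round(3),s['eef_pos'],s['tcp_rot'])
c=cap('top'); hsv=cv2.cvtColor(c['frame'],cv2.COLOR_RGB2HSV); H,S,V=[hsv[:,:,i].astype(int) for i in range(3)]
m=((H>=5)&(H<22)&(S>150)&(V>100)); m[:,:380]=0;m[:,480:]=0; m[:195]=0;m[225:]=0
y,x=np.nonzero(m); print(len(x),x.mean(),y.mean(),onz(c,(x.mean(),y.mean()),.06))
```

```text
[-2.400e-01  3.100e-01  2.710e-01  1.524e+00  1.000e-03  2.816e+00] [ 0.6326239  -0.15482098  0.14644014] [3.13740555 0.13348485 0.01145321]
0 nan nan [nan nan nan]<stdin>:5: RuntimeWarning: Mean of empty slice.
  ret = ret.dtype.type(ret / rcount)
```

Call:
{"api": "jog_arm", "payload": {"targets": [{"dx": -0.01, "dy": -0.021, "dz": 0.0, "wx": 0, "wy": 0, "wz": 0.174, "claw": 0.6}, {"dx": -0.01, "dy": -0.021, "dz": 0, "wx": 0, "wy": 0, "wz": 0.174, "claw": 0.6}, {"dx": -0.01, "dy": -0.021, "dz": 0, "wx": 0, "wy": 0, "wz": 0.174, "claw": 0.6}, {"dx": -0.01, "dy": -0.021, "dz": 0, "wx": 0, "wy": 0, "wz": 0.174, "claw": 0.6}, {"dx": -0.01, "dy": -0.021, "dz": 0, "wx": 0, "wy": 0, "wz": 0.174, "claw": 0.6}, {"dx": -0.01, "dy": -0.021, "dz": 0, "wx": 0, "wy": 0, "wz": 0.174, "claw": 0.6}, {"dx": -0.01, "dy": -0.021, "dz": 0, "wx": 0, "wy": 0, "wz": 0.174, "claw": 0.6}, {"dx": -0.01, "dy": -0.021, "dz": 0, "wx": 0, "wy": 0, "wz": 0.174, "claw": 0.6}, {"dx": -0.008, "dy": -0.025, "dz": 0, "wx": 0, "wy": 0, "wz": 0.174, "claw": 0.6}, {"dx": 0, "dy": 0, "dz": 0, "wx": 0, "wy": 0, "wz": 0, "claw": 0.6}]}}

```text
t: 7.88
eef_pos: [0.5418, -0.3489, 0.1396]
tcp_rot: [-2.131, -2.305, 0.0]
contact_force: [-0.3, 0.2, -0.7]
opening: 0.0513
gripper_force: 0.0
```

Run:
```python
from h import *
s=bot.sense(); print(s['q'].round(3),s['eef_pos'],s['tcp_rot'])
c=cap('top'); hsv=cv2.cvtColor(c['frame'],cv2.COLOR_RGB2HSV); H,S,V=[hsv[:,:,i].astype(int) for i in range(3)]
m=((H>=5)&(H<22)&(S>150)&(V>100)); m[:,:380]=0;m[:,480:]=0; m[:195]=0;m[225:]=0
y,x=np.nonzero(m); print(len(x),x.mean(),y.mean(),onz(c,(x.mean(),y.mean()),.06))
```

```text
[-0.572  0.303  0.249  1.519  0.     0.92 ] [ 0.54181088 -0.34889068  0.13961734] [-2.13078474e+00 -2.30537122e+00  2.70552099e-04]
52 418.2307692307692 206.05769230769232 [ 0.63252475 -0.15234597  0.06      ]
```

Call:
{"api": "jog_arm", "payload": {"targets": [{"dx": 0.003, "dy": 0.0, "dz": -0.05, "wx": 0, "wy": 0, "wz": 0, "claw": 0.6}, {"dx": 0, "dy": 0, "dz": -0.043, "wx": 0, "wy": 0, "wz": 0, "claw": 0.6}, {"dx": 0, "dy": 0, "dz": 0, "wx": 0, "wy": 0, "wz": 0, "claw": 0.6}]}}

```text
t: 8.3
eef_pos: [0.5439, -0.3459, 0.0441]
tcp_rot: [-2.128, -2.301, 0.002]
contact_force: [0.1, 0.1, -0.1]
opening: 0.0508
gripper_force: 0.0
```

Call:
{"api": "jog_arm", "payload": {"targets": [{"dx": 0, "dy": 0.0, "dz": 0, "wx": 0, "wy": 0, "wz": 0, "claw": 0.3}, {"dx": 0, "dy": 0, "dz": 0, "wx": 0, "wy": 0, "wz": 0, "claw": 0.18}, {"dx": 0, "dy": 0, "dz": 0, "wx": 0, "wy": 0, "wz": 0, "claw": 0.12}, {"dx": 0, "dy": 0, "dz": 0, "wx": 0, "wy": 0, "wz": 0, "claw": 0.12}, {"dx": 0, "dy": 0, "dz": 0, "wx": 0, "wy": 0, "wz": 0, "claw": 0.12}], "squeeze": 30}}

```text
t: 8.93
eef_pos: [0.5454, -0.3489, 0.0507]
tcp_rot: [2.132, 2.306, -0.001]
contact_force: [-5.6, 1.1, 6.8]
opening: 0.0107
gripper_force: 27.5
```

Call:
{"api": "jog_arm", "payload": {"targets": [{"dx": -0.001, "dy": 0.0, "dz": 0.015, "wx": 0, "wy": 0, "wz": 0, "claw": 0.12}, {"dx": 0, "dy": 0, "dz": 0, "wx": 0, "wy": 0, "wz": 0, "claw": 0.12}, {"dx": -0.005, "dy": 0, "dz": 0.014, "wx": 0, "wy": 0, "wz": 0, "claw": 0.12}, {"dx": 0, "dy": 0, "dz": 0, "wx": 0, "wy": 0, "wz": 0, "claw": 0.12}, {"dx": -0.007, "dy": -0.001, "dz": 0.013, "wx": 0, "wy": 0, "wz": 0, "claw": 0.12}, {"dx": 0, "dy": 0, "dz": 0, "wx": 0, "wy": 0, "wz": 0, "claw": 0.12}]}}

```text
t: 9.68
eef_pos: [0.5344, -0.3499, 0.0925]
tcp_rot: [2.128, 2.305, 0.003]
contact_force: [7.2, -1.6, 4.4]
opening: 0.0111
gripper_force: 26.7
```

Call:
{"api": "jog_arm", "payload": {"targets": [{"dx": -0.01, "dy": -0.001, "dz": 0.011, "wx": 0, "wy": 0, "wz": 0, "claw": 0.12}, {"dx": 0, "dy": 0, "dz": 0, "wx": 0, "wy": 0, "wz": 0, "claw": 0.12}, {"dx": -0.012, "dy": -0.001, "dz": 0.009, "wx": 0, "wy": 0, "wz": 0, "claw": 0.12}, {"dx": 0, "dy": 0, "dz": 0, "wx": 0, "wy": 0, "wz": 0, "claw": 0.12}, {"dx": -0.013, "dy": -0.001, "dz": 0.007, "wx": 0, "wy": 0, "wz": 0, "claw": 0.12}, {"dx": 0, "dy": 0, "dz": 0, "wx": 0, "wy": 0, "wz": 0, "claw": 0.12}]}}

```text
t: 10.42
eef_pos: [0.5012, -0.3529, 0.1225]
tcp_rot: [2.123, 2.301, 0.007]
contact_force: [8.7, 3.2, 22.2]
opening: 0.0108
gripper_force: 28.2
```

Call:
{"api": "jog_arm", "payload": {"targets": [{"dx": -0.014, "dy": -0.001, "dz": 0.004, "wx": 0, "wy": 0, "wz": 0, "claw": 0.12}, {"dx": 0, "dy": 0, "dz": 0, "wx": 0, "wy": 0, "wz": 0, "claw": 0.12}, {"dx": -0.015, "dy": -0.001, "dz": 0.001, "wx": 0, "wy": 0, "wz": 0, "claw": 0.12}, {"dx": 0, "dy": 0, "dz": 0, "wx": 0, "wy": 0, "wz": 0, "claw": 0.12}, {"dx": -0.015, "dy": -0.001, "dz": -0.002, "wx": 0, "wy": 0, "wz": 0, "claw": 0.12}, {"dx": 0, "dy": 0, "dz": 0, "wx": 0, "wy": 0, "wz": 0, "claw": 0.12}]}}

```text
t: 11.18
eef_pos: [0.4541, -0.3567, 0.1236]
tcp_rot: [2.129, 2.303, -0.001]
contact_force: [-3.8, -4.4, 16.0]
opening: 0.0108
gripper_force: 29.8
```

Call:
{"api": "jog_arm", "payload": {"targets": [{"dx": -0.005, "dy": 0, "dz": -0.002, "wx": 0, "wy": 0, "wz": 0, "claw": 0.12}, {"dx": 0, "dy": 0, "dz": 0, "wx": 0, "wy": 0, "wz": 0, "claw": 0.12}, {"dx": 0, "dy": 0, "dz": 0, "wx": 0, "wy": 0, "wz": 0, "claw": 0.12}]}}

```text
t: 11.55
eef_pos: [0.4535, -0.3568, 0.1235]
tcp_rot: [2.121, 2.3, 0.007]
contact_force: [14.7, -0.7, 20.3]
opening: 0.0109
gripper_force: 30.1
```

Call:
{"api": "jog_arm", "payload": {"targets": [{"dx": 0, "dy": 0, "dz": 0, "wx": 0, "wy": 0, "wz": 0, "claw": 0.4}, {"dx": 0, "dy": 0, "dz": 0, "wx": 0, "wy": 0, "wz": 0, "claw": 0.5}, {"dx": 0, "dy": 0, "dz": 0.06, "wx": 0, "wy": 0, "wz": 0, "claw": 0.6}, {"dx": 0, "dy": -0.05, "dz": 0.06, "wx": 0, "wy": 0, "wz": 0, "claw": 0.6}, {"dx": 0, "dy": -0.05, "dz": 0.0, "wx": 0, "wy": 0, "wz": 0, "claw": 0.6}]}}

```text
t: 12.18
eef_pos: [0.4495, -0.4465, 0.2309]
tcp_rot: [2.126, 2.305, -0.0]
contact_force: [1.1, -0.1, -0.6]
opening: 0.0512
gripper_force: 0.0
```

Run:
```python
from h import *
s=bot.sense(); print(s['q'].round(3),s['eef_pos'],s['tcp_rot'])
c=cap('top'); d=cap('side')
a=c['frame'][150:300,200:520]; b=d['frame'][110:310,220:480]
a=cv2.resize(a,None,fx=2,fy=2,interpolation=2); b=cv2.resize(b,None,fx=1.5,fy=1.5)
b=cv2.copyMakeBorder(b,0,0,0,640-b.shape[1],0); cv2.imwrite('pics/back.png',np.vstack([a,b])[:,:,::-1])
hsv=cv2.cvtColor(c['frame'],cv2.COLOR_RGB2HSV); H,S,V=[hsv[:,:,i].astype(int) for i in range(3)]
def rot(c,am,box,z):
    m=np.zeros(am.shape,np.uint8);m[box[1]:box[3],box[0]:box[2]]=am[box[1]:box[3],box[0]:box[2]]
    n,l,s,ce=cv2.connectedComponentsWithStats(m)
    for i in range(1,n):
        if s[i,4]<40: continue
        y,x=np.nonzero(l==i); P=np.array([onz(c,p,z)[:2] for p in zip(x,y)]); q=P-P.mean(0); w,v=np.linalg.eigh(q.T@q); print(s[i,4],P.mean(0).round(4),'ang',np.degrees(np.arctan2(v[1,1],v[0,1])))
rot(c,(H>=3)&(H<22)&(S>130)&(V>60),(205,190,350,300),.026)
h2=cv2.cvtColor(d['frame'],cv2.COLOR_RGB2HSV); H,S,V=[h2[:,:,i].astype(int) for i in range(3)]
rot(d,(H>=3)&(H<22)&(S>130)&(V>60),(225,235,345,310),.022)
```

```text
[-0.782  0.29   0.41   1.684  0.     0.708] [ 0.44947092 -0.44645359  0.23087354] [ 2.12608575e+00  2.30495805e+00 -2.06909384e-04]
230 [0.5917 0.2872] ang 86.67548620552138
234 [0.4955 0.26  ] ang 92.39920995283666
219 [0.5931 0.2794] ang 89.62012676283787
237 [0.4955 0.2535] ang 95.03444650286032
```

View pics/back.png

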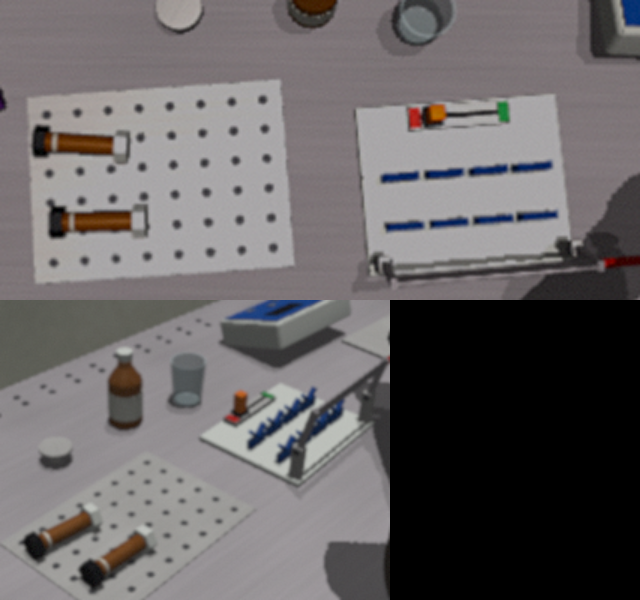

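Strap is fully back and the knob is at red. The cartridges are at (0.592, 0.290) and (0.4955, 0.264), allowing for the white collar by the black cap. Next I'm picking the nearer one.

Call:
{"api": "jog_arm", "payload": {"targets": [{"dx": 0.004, "dy": 0.06, "dz": 0.0, "wx": 0, "wy": 0, "wz": 0, "claw": 0.6}, {"dx": 0.004, "dy": 0.06, "dz": 0.0, "wx": 0, "wy": 0, "wz": 0, "claw": 0.6}, {"dx": 0.004, "dy": 0.06, "dz": 0.0, "wx": 0, "wy": 0, "wz": 0, "claw": 0.6}, {"dx": 0.004, "dy": 0.06, "dz": 0.0, "wx": 0, "wy": 0, "wz": 0, "claw": 0.6}, {"dx": 0.004, "dy": 0.06, "dz": 0.0, "wx": 0, "wy": 0, "wz": 0, "claw": 0.6}, {"dx": 0.004, "dy": 0.06, "dz": 0.0, "wx": 0, "wy": 0, "wz": 0, "claw": 0.6}, {"dx": 0.004, "dy": 0.06, "dz": 0.0, "wx": 0, "wy": 0, "wz": 0, "claw": 0.6}, {"dx": 0.004, "dy": 0.06, "dz": 0.0, "wx": 0, "wy": 0, "wz": 0, "claw": 0.6}, {"dx": 0.004, "dy": 0.06, "dz": 0.0, "wx": 0, "wy": 0, "wz": 0, "claw": 0.6}, {"dx": 0.004, "dy": 0.06, "dz": 0.0, "wx": 0, "wy": 0, "wz": 0, "claw": 0.6}]}}

```text
t: 13.52
eef_pos: [0.4876, 0.1566, 0.2257]
tcp_rot: [-2.131, -2.307, 0.002]
contact_force: [0.2, -0.4, -0.3]
opening: 0.0512
gripper_force: 0.0
```

Call:
{"api": "jog_arm", "payload": {"targets": [{"dx": 0.003, "dy": 0.055, "dz": -0.04, "wx": 0, "wy": 0, "wz": 0, "claw": 0.6}, {"dx": 0.003, "dy": 0.055, "dz": -0.04, "wx": 0, "wy": 0, "wz": 0, "claw": 0.6}, {"dx": 0, "dy": 0, "dz": 0.0, "wx": 0, "wy": 0, "wz": 0, "claw": 0.6}, {"dx": 0, "dy": 0, "dz": 0.0, "wx": 0, "wy": 0, "wz": 0, "claw": 0.6}]}}

```text
t: 14.02
eef_pos: [0.4935, 0.2554, 0.1526]
tcp_rot: [-2.131, -2.308, 0.002]
contact_force: [-0.5, 0.0, 1.0]
opening: 0.0517
gripper_force: 0.0
```

Call:
{"api": "jog_arm", "payload": {"targets": [{"dx": 0.002, "dy": 0.0085, "dz": -0.05, "wx": 0, "wy": 0, "wz": 0, "claw": 0.6}, {"dx": 0, "dy": 0, "dz": -0.05, "wx": 0, "wy": 0, "wz": 0, "claw": 0.6}, {"dx": 0, "dy": 0, "dz": -0.03, "wx": 0, "wy": 0, "wz": 0, "claw": 0.6}, {"dx": 0, "dy": 0, "dz": 0.0, "wx": 0, "wy": 0, "wz": 0, "claw": 0.6}, {"dx": 0, "dy": 0, "dz": 0.0, "wx": 0, "wy": 0, "wz": 0, "claw": 0.6}]}}

```text
t: 14.65
eef_pos: [0.4973, 0.2639, 0.0252]
tcp_rot: [2.132, 2.306, 0.004]
contact_force: [1.2, 0.4, 1.4]
opening: 0.051
gripper_force: 0.0
```

Call:
{"api": "jog_arm", "payload": {"targets": [{"dx": -0.001, "dy": 0, "dz": -0.018, "wx": 0, "wy": 0, "wz": 0, "claw": 0.6}, {"dx": 0, "dy": 0, "dz": 0, "wx": 0, "wy": 0, "wz": 0, "claw": 0.5}, {"dx": 0, "dy": 0, "dz": 0, "wx": 0, "wy": 0, "wz": 0, "claw": 0.4}, {"dx": 0, "dy": 0, "dz": 0, "wx": 0, "wy": 0, "wz": 0, "claw": 0.33}, {"dx": 0, "dy": 0, "dz": 0, "wx": 0, "wy": 0, "wz": 0, "claw": 0.33}], "squeeze": 20}}

```text
t: 15.28
eef_pos: [0.4955, 0.2642, 0.0052]
tcp_rot: [2.131, 2.307, 0.001]
contact_force: [0.6, -0.4, 0.7]
opening: 0.028
gripper_force: 0.5
```

Call:
{"api": "jog_arm", "payload": {"targets": [{"dx": 0, "dy": 0, "dz": 0, "wx": 0, "wy": 0, "wz": 0, "claw": 0.315}, {"dx": 0, "dy": 0, "dz": 0, "wx": 0, "wy": 0, "wz": 0, "claw": 0.305}, {"dx": 0, "dy": 0, "dz": 0, "wx": 0, "wy": 0, "wz": 0, "claw": 0.305}]}}

```text
t: 15.65
eef_pos: [0.4955, 0.2642, 0.0052]
tcp_rot: [2.132, 2.307, 0.001]
contact_force: [2.1, 0.3, 3.4]
opening: 0.0264
gripper_force: 6.2
```

Call:
{"api": "jog_arm", "payload": {"targets": [{"dx": 0, "dy": 0, "dz": 0, "wx": 0, "wy": 0, "wz": 0, "claw": 0.301}, {"dx": 0, "dy": 0, "dz": 0, "wx": 0, "wy": 0, "wz": 0, "claw": 0.301}, {"dx": 0, "dy": 0, "dz": 0.01, "wx": 0, "wy": 0, "wz": 0, "claw": 0.301}, {"dx": 0, "dy": 0, "dz": 0.02, "wx": 0, "wy": 0, "wz": 0, "claw": 0.301}, {"dx": 0, "dy": 0, "dz": 0, "wx": 0, "wy": 0, "wz": 0, "claw": 0.301}]}}

```text
t: 16.27
eef_pos: [0.4956, 0.2644, 0.036]
tcp_rot: [2.131, 2.308, 0.002]
contact_force: [0.6, -0.5, -1.8]
opening: 0.0256
gripper_force: 8.7
```

Call:
{"api": "jog_arm", "payload": {"targets": [{"dx": 0, "dy": 0, "dz": 0.03, "wx": 0, "wy": 0, "wz": 0, "claw": 0.301}, {"dx": 0, "dy": 0, "dz": 0.04, "wx": 0, "wy": 0, "wz": 0, "claw": 0.301}, {"dx": 0, "dy": 0, "dz": 0.04, "wx": 0, "wy": 0, "wz": 0, "claw": 0.301}, {"dx": 0, "dy": -0.02, "dz": 0.03, "wx": 0, "wy": 0, "wz": -0.05, "claw": 0.301}, {"dx": 0.004, "dy": -0.04, "dz": 0, "wx": 0, "wy": 0, "wz": -0.13, "claw": 0.301}, {"dx": 0.004, "dy": -0.04, "dz": 0, "wx": 0, "wy": 0, "wz": -0.13, "claw": 0.301}, {"dx": 0.004, "dy": -0.04, "dz": 0, "wx": 0, "wy": 0, "wz": -0.13, "claw": 0.301}, {"dx": 0.004, "dy": -0.04, "dz": 0, "wx": 0, "wy": 0, "wz": -0.13, "claw": 0.301}, {"dx": 0.004, "dy": -0.04, "dz": 0, "wx": 0, "wy": 0, "wz": -0.13, "claw": 0.301}, {"dx": 0.004, "dy": -0.04, "dz": 0, "wx": 0, "wy": 0, "wz": -0.13, "claw": 0.301}]}}

```text
t: 17.52
eef_pos: [0.5188, 0.0028, 0.1738]
tcp_rot: [-2.883, -1.246, 0.002]
contact_force: [-0.5, 0.5, -1.7]
opening: 0.0259
gripper_force: 8.6
```

Call:
{"api": "jog_arm", "payload": {"targets": [{"dx": 0.004, "dy": -0.04, "dz": 0, "wx": 0, "wy": 0, "wz": -0.13, "claw": 0.301}, {"dx": 0.004, "dy": -0.04, "dz": 0, "wx": 0, "wy": 0, "wz": -0.13, "claw": 0.301}, {"dx": 0.004, "dy": -0.04, "dz": 0, "wx": 0, "wy": 0, "wz": -0.13, "claw": 0.301}, {"dx": 0.002, "dy": -0.04, "dz": 0, "wx": 0, "wy": 0, "wz": -0.13, "claw": 0.301}, {"dx": 0, "dy": -0.04, "dz": 0, "wx": 0, "wy": 0, "wz": -0.13, "claw": 0.301}, {"dx": 0, "dy": -0.027, "dz": 0, "wx": 0, "wy": 0, "wz": -0.083, "claw": 0.301}, {"dx": 0, "dy": 0, "dz": 0, "wx": 0, "wy": 0, "wz": 0, "claw": 0.301}, {"dx": 0, "dy": 0, "dz": 0, "wx": 0, "wy": 0, "wz": 0, "claw": 0.301}]}}

```text
t: 18.52
eef_pos: [0.5329, -0.2224, 0.1741]
tcp_rot: [-3.138, -0.139, 0.002]
contact_force: [0.1, 0.2, -0.8]
opening: 0.026
gripper_force: 8.8
```

Call:
{"api": "jog_arm", "payload": {"targets": [{"dx": 0.001, "dy": 0, "dz": -0.03, "wx": 0, "wy": 0, "wz": 0, "claw": 0.301}, {"dx": 0, "dy": 0, "dz": -0.04, "wx": 0, "wy": 0, "wz": 0, "claw": 0.301}, {"dx": 0, "dy": 0, "dz": -0.033, "wx": 0, "wy": 0, "wz": 0, "claw": 0.301}, {"dx": 0, "dy": 0, "dz": 0, "wx": 0, "wy": 0, "wz": 0, "claw": 0.301}, {"dx": 0, "dy": 0, "dz": 0, "wx": 0, "wy": 0, "wz": 0, "claw": 0.301}]}}

```text
t: 19.15
eef_pos: [0.5348, -0.2225, 0.0734]
tcp_rot: [3.138, 0.139, 0.002]
contact_force: [0.7, 0.1, -1.5]
opening: 0.0255
gripper_force: 8.7
```

Run:
```python
from h import *
print(bot.sense()['eef_pos'])
c=cap('top'); d=cap('side')
a=cv2.resize(c['frame'][180:300,370:500],(780,720))[:,:,::-1]; b=cv2.resize(d['frame'][120:245,340:480],(700,625))[:,:,::-1]
cv2.imwrite('pics/h1.png',np.hstack([cv2.resize(a,(400,369)),cv2.resize(b,(400,357))[:369] if 0 else cv2.copyMakeBorder(cv2.resize(b,(400,357)),0,12,0,0,0)]))
np.savez('h1.npz',t=c['frame'],s=d['frame'])
```

```text
[ 0.53479285 -0.22253028  0.07336248]
```

View pics/h1.png

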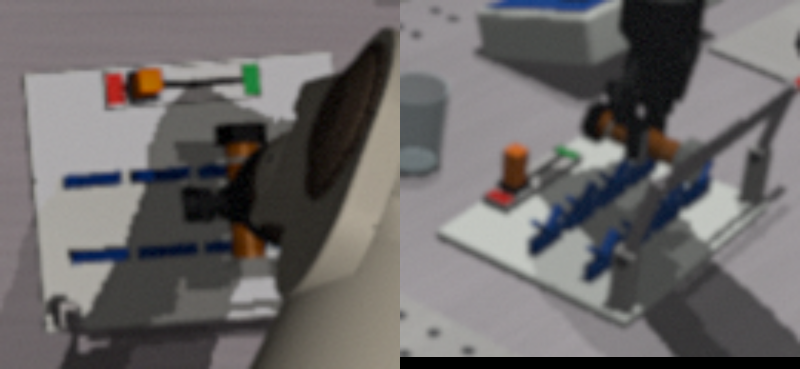

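The held cartridge lines up with cradle 2: black cap outer edge at about (448,220), amber/white cap boundary at about (451,263.5).

Run:
```python
from h import *
c=cap('top'); f=c['frame']
print('col 449 rows'); 
for r in range(214,276): print(r,f[r,446:453].mean(0).astype(int).tolist(),end=' ')
C=np.array([.5313,-.195]);ux=np.array([.9961,.0879])
for r,z in((220.3,.106),(220.3,.098),(228,.106),(263.5,.106),(263.5,.10),(271,.1)): print(r,z,((onz(c,(449,r),z)[:2]-C)@ux).round(4))
```

```text
col 449 rows
214 [149, 146, 147] 215 [114, 112, 110] 216 [100, 98, 94] 217 [99, 98, 95] 218 [96, 95, 91] 219 [72, 71, 68] 220 [34, 33, 32] 221 [17, 15, 16] 222 [18, 16, 16] 223 [18, 19, 19] 224 [16, 17, 17] 225 [28, 19, 15] 226 [64, 35, 14] 227 [98, 52, 12] 228 [105, 57, 14] 229 [98, 56, 20] 230 [80, 50, 31] 231 [58, 49, 43] 232 [44, 38, 33] 233 [35, 21, 13] 234 [30, 16, 6] 235 [24, 14, 7] 236 [19, 11, 6] 237 [14, 10, 8] 238 [10, 8, 7] 239 [7, 7, 8] 240 [10, 9, 9] 241 [8, 10, 8] 242 [10, 7, 8] 243 [10, 9, 8] 244 [8, 9, 7] 245 [9, 8, 8] 246 [10, 10, 9] 247 [8, 9, 8] 248 [11, 11, 11] 249 [17, 16, 16] 250 [15, 14, 14] 251 [17, 15, 15] 252 [25, 16, 11] 253 [38, 22, 8] 254 [53, 28, 6] 255 [72, 39, 10] 256 [87, 49, 16] 257 [92, 52, 17] 258 [90, 49, 16] 259 [88, 48, 14] 260 [89, 49, 16] 261 [91, 49, 15] 262 [92, 52, 21] 263 [89, 64, 48] 264 [84, 77, 70] 265 [86, 84, 80] 266 [86, 85, 82] 267 [86, 85, 82] 268 [85, 83, 80] 269 [91, 89, 86] 270 [119, 118, 116] 271 [144, 142, 142] 272 [153, 151, 151] 273 [160, 158, 158] 274 [168, 165, 167] 275 [171, 169, 171] 220.3 0.106 0.0596
220.3 0.098 0.0603
228 0.106 0.0414
263.5 0.106 -0.0417
263.5 0.1 -0.0417
271 0.1 -0.0592
```

Call:
{"api": "jog_arm", "payload": {"targets": [{"dx": -0.0025, "dy": 0, "dz": -0.015, "wx": 0, "wy": 0, "wz": 0, "claw": 0.301}, {"dx": 0, "dy": 0, "dz": -0.012, "wx": 0, "wy": 0, "wz": 0, "claw": 0.301}, {"dx": 0, "dy": 0, "dz": -0.008, "wx": 0, "wy": 0, "wz": 0, "claw": 0.301}, {"dx": 0, "dy": 0, "dz": 0, "wx": 0, "wy": 0, "wz": 0, "claw": 0.301}, {"dx": 0, "dy": 0, "dz": 0, "wx": 0, "wy": 0, "wz": 0, "claw": 0.301}]}}

```text
t: 19.92
eef_pos: [0.5317, -0.2228, 0.0368]
tcp_rot: [-3.138, -0.137, 0.0]
contact_force: [0.0, 0.2, -0.6]
opening: 0.0258
gripper_force: 5.6
```

Call:
{"api": "jog_arm", "payload": {"targets": [{"dx": 0, "dy": 0, "dz": -0.003, "wx": 0, "wy": 0, "wz": 0, "claw": 0.301}, {"dx": 0, "dy": 0, "dz": 0, "wx": 0, "wy": 0, "wz": 0, "claw": 0.301}, {"dx": 0, "dy": 0, "dz": 0, "wx": 0, "wy": 0, "wz": 0, "claw": 0.301}]}}

```text
t: 20.3
eef_pos: [0.5321, -0.2234, 0.0343]
tcp_rot: [3.138, 0.136, 0.002]
contact_force: [2.1, -4.5, -0.4]
opening: 0.0258
gripper_force: 5.3
```

Call:
{"api": "jog_arm", "payload": {"targets": [{"dx": 0, "dy": -0.0015, "dz": -0.001, "wx": 0, "wy": 0, "wz": 0, "claw": 0.301}, {"dx": 0, "dy": 0, "dz": 0, "wx": 0, "wy": 0, "wz": 0, "claw": 0.301}, {"dx": 0, "dy": 0, "dz": 0, "wx": 0, "wy": 0, "wz": 0, "claw": 0.301}]}}

```text
t: 20.68
eef_pos: [0.5319, -0.2245, 0.033]
tcp_rot: [3.138, 0.137, 0.001]
contact_force: [2.0, -2.2, 1.8]
opening: 0.0257
gripper_force: 4.4
```

Call:
{"api": "jog_arm", "payload": {"targets": [{"dx": 0, "dy": 0, "dz": 0, "wx": 0, "wy": 0, "wz": 0, "claw": 0.31}, {"dx": 0, "dy": 0, "dz": 0, "wx": 0, "wy": 0, "wz": 0, "claw": 0.33}, {"dx": 0, "dy": 0, "dz": 0, "wx": 0, "wy": 0, "wz": 0, "claw": 0.42}, {"dx": 0, "dy": 0, "dz": 0, "wx": 0, "wy": 0, "wz": 0, "claw": 0.42}, {"dx": 0, "dy": 0, "dz": 0.03, "wx": 0, "wy": 0, "wz": 0, "claw": 0.42}, {"dx": 0, "dy": 0, "dz": 0.05, "wx": 0, "wy": 0, "wz": 0, "claw": 0.42}, {"dx": 0, "dy": 0.03, "dz": 0.06, "wx": 0, "wy": 0, "wz": 0.15, "claw": 0.5}, {"dx": 0, "dy": 0.05, "dz": 0, "wx": 0, "wy": 0, "wz": 0.15, "claw": 0.6}, {"dx": 0, "dy": 0.06, "dz": 0, "wx": 0, "wy": 0, "wz": 0.15, "claw": 0.6}, {"dx": 0, "dy": 0.06, "dz": 0, "wx": 0, "wy": 0, "wz": 0.15, "claw": 0.6}]}}

```text
t: 21.92
eef_pos: [0.5313, -0.0248, 0.1688]
tcp_rot: [-2.956, -1.065, -0.0]
contact_force: [0.5, -0.6, -0.7]
opening: 0.0513
gripper_force: 0.0
```

```bash
cat > look.py <<'E'
from h import *
import sys
c=cap('top'); hsv=cv2.cvtColor(c['frame'],cv2.COLOR_RGB2HSV); H,S,V=[hsv[:,:,i].astype(int) for i in range(3)]
am=(H>=3)&(H<22)&(S>130)&(V>45); am[:190]=0; am[300:]=0; am[:,:170]=0; am[195:215,395:450]=0
n,l,s,ce=cv2.connectedComponentsWithStats(am.astype(np.uint8))
for i in range(1,n):
    if s[i,4]<40: continue
    y,x=np.nonzero(l==i); z=.054 if ce[i][0]>370 else .026
    P=np.array([onz(c,p,z)[:2] for p in zip(x,y)]); q=P-P.mean(0); w,v=np.linalg.eigh(q.T@q)
    print(s[i],P.mean(0).round(4),'ang',np.degrees(np.arctan2(v[1,1],v[0,1])).round(1))
s=bot.sense();print(s['eef_pos'],s['q'].round(2),s['t'])
E
python3 look.py
```

```text
[229 217  27  10 231] [0.5917 0.2872] ang 86.6
[441 236  12  29 264] [ 0.5258 -0.2231] ang -175.4
[ 0.53109339 -0.01898416  0.16892509] [-0.04  0.03 -0.01  1.54  0.    2.4 ] 21.975
```

Call:
{"api": "jog_arm", "payload": {"targets": [{"dx": 0.01, "dy": 0.051, "dz": 0, "wx": 0, "wy": 0, "wz": 0.141, "claw": 0.6}, {"dx": 0.01, "dy": 0.051, "dz": 0, "wx": 0, "wy": 0, "wz": 0.141, "claw": 0.6}, {"dx": 0.01, "dy": 0.051, "dz": 0, "wx": 0, "wy": 0, "wz": 0.141, "claw": 0.6}, {"dx": 0.01, "dy": 0.051, "dz": 0, "wx": 0, "wy": 0, "wz": 0.141, "claw": 0.6}, {"dx": 0.01, "dy": 0.051, "dz": 0, "wx": 0, "wy": 0, "wz": 0.141, "claw": 0.6}, {"dx": 0.01, "dy": 0.051, "dz": 0, "wx": 0, "wy": 0, "wz": 0.141, "claw": 0.6}, {"dx": 0, "dy": 0, "dz": -0.05, "wx": 0, "wy": 0, "wz": 0, "claw": 0.6}, {"dx": 0, "dy": 0, "dz": -0.05, "wx": 0, "wy": 0, "wz": 0, "claw": 0.6}, {"dx": 0, "dy": 0, "dz": 0, "wx": 0, "wy": 0, "wz": 0, "claw": 0.6}, {"dx": 0, "dy": 0, "dz": 0, "wx": 0, "wy": 0, "wz": 0, "claw": 0.6}]}}

```text
t: 23.22
eef_pos: [0.5923, 0.2797, 0.0709]
tcp_rot: [2.263, 2.179, 0.003]
contact_force: [-0.3, -0.4, 0.7]
opening: 0.0509
gripper_force: 0.0
```

Call:
{"api": "jog_arm", "payload": {"targets": [{"dx": 0, "dy": 0.01, "dz": 0, "wx": 0, "wy": 0, "wz": 0, "claw": 0.6}, {"dx": 0, "dy": 0, "dz": -0.03, "wx": 0, "wy": 0, "wz": 0, "claw": 0.6}, {"dx": 0, "dy": 0, "dz": -0.02, "wx": 0, "wy": 0, "wz": 0, "claw": 0.6}, {"dx": 0, "dy": 0, "dz": 0, "wx": 0, "wy": 0, "wz": 0, "claw": 0.6}, {"dx": 0, "dy": 0, "dz": 0, "wx": 0, "wy": 0, "wz": 0, "claw": 0.6}]}}

```text
t: 23.85
eef_pos: [0.5922, 0.2898, 0.0199]
tcp_rot: [2.263, 2.179, 0.002]
contact_force: [0.1, 0.7, -0.1]
opening: 0.0513
gripper_force: 0.0
```

Call:
{"api": "jog_arm", "payload": {"targets": [{"dx": 0, "dy": 0, "dz": -0.014, "wx": 0, "wy": 0, "wz": 0, "claw": 0.6}, {"dx": 0, "dy": 0, "dz": 0, "wx": 0, "wy": 0, "wz": 0, "claw": 0.5}, {"dx": 0, "dy": 0, "dz": 0, "wx": 0, "wy": 0, "wz": 0, "claw": 0.4}, {"dx": 0, "dy": 0, "dz": 0, "wx": 0, "wy": 0, "wz": 0, "claw": 0.33}, {"dx": 0, "dy": 0, "dz": 0, "wx": 0, "wy": 0, "wz": 0, "claw": 0.32}, {"dx": 0, "dy": 0, "dz": 0, "wx": 0, "wy": 0, "wz": 0, "claw": 0.31}, {"dx": 0, "dy": 0, "dz": 0, "wx": 0, "wy": 0, "wz": 0, "claw": 0.301}, {"dx": 0, "dy": 0, "dz": 0, "wx": 0, "wy": 0, "wz": 0, "claw": 0.301}]}}

```text
t: 24.85
eef_pos: [0.5919, 0.2896, 0.005]
tcp_rot: [2.263, 2.179, 0.001]
contact_force: [1.1, 0.2, 2.3]
opening: 0.0256
gripper_force: 4.4
```

Call:
{"api": "jog_arm", "payload": {"targets": [{"dx": 0, "dy": 0, "dz": 0, "wx": 0, "wy": 0, "wz": 0, "claw": 0.297}, {"dx": 0, "dy": 0, "dz": 0, "wx": 0, "wy": 0, "wz": 0, "claw": 0.297}, {"dx": 0, "dy": 0, "dz": 0.01, "wx": 0, "wy": 0, "wz": 0, "claw": 0.297}, {"dx": 0, "dy": 0, "dz": 0.02, "wx": 0, "wy": 0, "wz": 0, "claw": 0.297}, {"dx": 0, "dy": 0, "dz": 0, "wx": 0, "wy": 0, "wz": 0, "claw": 0.297}]}}

```text
t: 25.48
eef_pos: [0.5928, 0.2901, 0.0375]
tcp_rot: [2.262, 2.179, 0.005]
contact_force: [-0.1, 1.0, -2.0]
opening: 0.0257
gripper_force: 10.0
```

Call:
{"api": "jog_arm", "payload": {"targets": [{"dx": 0, "dy": 0, "dz": 0.03, "wx": 0, "wy": 0, "wz": 0, "claw": 0.297}, {"dx": 0, "dy": 0, "dz": 0.04, "wx": 0, "wy": 0, "wz": 0, "claw": 0.297}, {"dx": 0, "dy": 0, "dz": 0.04, "wx": 0, "wy": 0, "wz": 0, "claw": 0.297}, {"dx": -0.003, "dy": -0.02, "dz": 0.03, "wx": 0, "wy": 0, "wz": -0.07, "claw": 0.297}, {"dx": -0.006, "dy": -0.037, "dz": 0, "wx": 0, "wy": 0, "wz": -0.131, "claw": 0.297}, {"dx": -0.006, "dy": -0.037, "dz": 0, "wx": 0, "wy": 0, "wz": -0.131, "claw": 0.297}, {"dx": -0.006, "dy": -0.037, "dz": 0, "wx": 0, "wy": 0, "wz": -0.131, "claw": 0.297}, {"dx": -0.006, "dy": -0.037, "dz": 0, "wx": 0, "wy": 0, "wz": -0.131, "claw": 0.297}, {"dx": -0.006, "dy": -0.037, "dz": 0, "wx": 0, "wy": 0, "wz": -0.131, "claw": 0.297}, {"dx": -0.006, "dy": -0.037, "dz": 0, "wx": 0, "wy": 0, "wz": -0.131, "claw": 0.297}]}}

```text
t: 26.72
eef_pos: [0.5523, 0.0464, 0.1748]
tcp_rot: [-2.965, -1.037, -0.0]
contact_force: [0.1, 0.9, -1.7]
opening: 0.0255
gripper_force: 10.0
```

Call:
{"api": "jog_arm", "payload": {"targets": [{"dx": -0.006, "dy": -0.037, "dz": 0, "wx": 0, "wy": 0, "wz": -0.131, "claw": 0.297}, {"dx": -0.006, "dy": -0.037, "dz": 0, "wx": 0, "wy": 0, "wz": -0.131, "claw": 0.297}, {"dx": -0.006, "dy": -0.037, "dz": 0, "wx": 0, "wy": 0, "wz": -0.131, "claw": 0.297}, {"dx": -0.006, "dy": -0.037, "dz": 0, "wx": 0, "wy": 0, "wz": -0.131, "claw": 0.297}, {"dx": -0.006, "dy": -0.02, "dz": 0, "wx": 0, "wy": 0, "wz": -0.065, "claw": 0.297}, {"dx": 0, "dy": 0, "dz": -0.04, "wx": 0, "wy": 0, "wz": 0, "claw": 0.297}, {"dx": 0, "dy": 0, "dz": -0.04, "wx": 0, "wy": 0, "wz": 0, "claw": 0.297}, {"dx": 0, "dy": 0, "dz": -0.02, "wx": 0, "wy": 0, "wz": 0, "claw": 0.297}, {"dx": 0, "dy": 0, "dz": 0, "wx": 0, "wy": 0, "wz": 0, "claw": 0.297}, {"dx": 0, "dy": 0, "dz": 0, "wx": 0, "wy": 0, "wz": 0, "claw": 0.297}]}}

```text
t: 27.98
eef_pos: [0.5231, -0.1206, 0.0759]
tcp_rot: [3.138, 0.138, 0.002]
contact_force: [-0.5, 0.1, -1.4]
opening: 0.0256
gripper_force: 10.0
```

Run:
```python
from h import *
s=bot.sense();e=s['eef_pos'];print(e,s['tcp_rot'])
c=cap('top'); f=c['frame']; np.save('f.npy',f)
C=np.array([.5313,-.195]);ux=np.array([.9961,.0879])
for cx in (-.05,0.05):
  print(proj(c,np.append(e[:2]+cx*ux,.1)))
p=proj(c,np.append(e[:2]+.06*ux,.1)); k=int(round(p[0]))
for r in range(205,285): print(r,f[r,k-3:k+4].mean(0).astype(int).tolist(),end=' ')
print()
for r in (220,230,260,270): print(r,((onz(c,(k,r),.103)[:2]-C)@ux).round(4))
cv2.imwrite('pics/h2.png',cv2.resize(f[180:300,370:500],(520,480),interpolation=2)[:,:,::-1])
```

```text
[ 0.52314914 -0.1205728   0.07591745] [3.13820993e+00 1.38380333e-01 2.01773465e-03]
[410.2171569  270.92342469]
[406.25019617 228.54724748]
205 [164, 58, 55] 206 [160, 61, 56] 207 [155, 55, 49] 208 [154, 55, 50] 209 [154, 55, 51] 210 [155, 57, 52] 211 [152, 57, 52] 212 [152, 58, 55] 213 [154, 90, 90] 214 [148, 127, 127] 215 [127, 124, 124] 216 [143, 142, 142] 217 [125, 123, 123] 218 [97, 96, 93] 219 [89, 88, 84] 220 [89, 88, 84] 221 [88, 87, 82] 222 [87, 85, 81] 223 [80, 78, 74] 224 [51, 50, 48] 225 [22, 22, 21] 226 [16, 15, 15] 227 [19, 19, 18] 228 [17, 15, 18] 229 [20, 19, 19] 230 [35, 22, 16] 231 [61, 34, 12] 232 [68, 39, 12] 233 [62, 37, 16] 234 [47, 31, 15] 235 [36, 28, 21] 236 [32, 28, 26] 237 [31, 28, 23] 238 [30, 29, 23] 239 [30, 27, 22] 240 [32, 28, 25] 241 [32, 29, 25] 242 [35, 32, 28] 243 [36, 33, 29] 244 [37, 32, 28] 245 [36, 34, 29] 246 [36, 32, 28] 247 [37, 34, 30] 248 [35, 32, 27] 249 [38, 35, 31] 250 [38, 35, 31] 251 [38, 35, 31] 252 [38, 36, 31] 253 [40, 38, 34] 254 [39, 37, 32] 255 [40, 36, 34] 256 [41, 39, 34] 257 [40, 38, 33] 258 [43, 41, 36] 259 [45, 43, 38] 260 [46, 43, 39] 261 [45, 42, 37] 262 [43, 41, 37] 263 [37, 35, 30] 264 [39, 34, 30] 265 [46, 37, 30] 266 [51, 41, 34] 267 [52, 45, 38] 268 [50, 46, 40] 269 [49, 46, 42] 270 [48, 46, 42] 271 [49, 47, 42] 272 [48, 46, 41] 273 [48, 46, 42] 274 [47, 45, 40] 275 [47, 45, 40] 276 [47, 44, 40] 277 [47, 45, 41] 278 [48, 46, 42] 279 [49, 48, 42] 280 [48, 47, 43] 281 [50, 47, 43] 282 [50, 47, 43] 283 [52, 49, 44] 284 [56, 53, 48] 
220 0.0684
230 0.0448
260 -0.0254
270 -0.0486
```

View pics/h2.png

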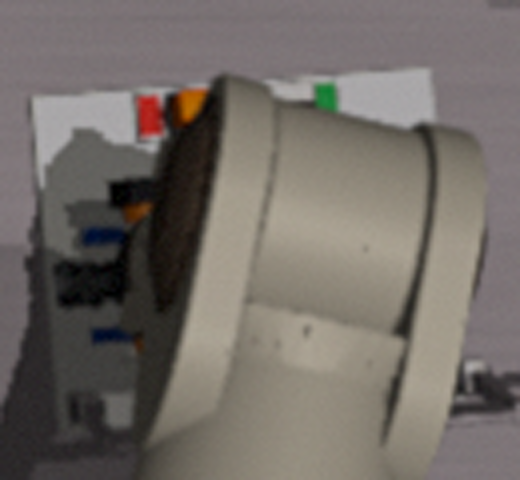

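The black cap is at rows 224 to 230, so the cartridge is centred along carrier x. It needs +8 mm in y before lowering.

Call:
{"api": "jog_arm", "payload": {"targets": [{"dx": -0.001, "dy": 0.008, "dz": 0, "wx": 0, "wy": 0, "wz": 0, "claw": 0.297}, {"dx": 0, "dy": 0, "dz": -0.015, "wx": 0, "wy": 0, "wz": 0, "claw": 0.297}, {"dx": 0, "dy": 0, "dz": -0.015, "wx": 0, "wy": 0, "wz": 0, "claw": 0.297}, {"dx": 0, "dy": 0, "dz": -0.009, "wx": 0, "wy": 0, "wz": 0, "claw": 0.297}, {"dx": 0, "dy": 0, "dz": 0, "wx": 0, "wy": 0, "wz": 0, "claw": 0.297}, {"dx": 0, "dy": 0, "dz": 0, "wx": 0, "wy": 0, "wz": 0, "claw": 0.297}]}}

```text
t: 28.78
eef_pos: [0.5217, -0.1125, 0.0357]
tcp_rot: [-3.138, -0.138, 0.0]
contact_force: [1.1, 0.4, 0.1]
opening: 0.0257
gripper_force: 10.1
```

Call:
{"api": "jog_arm", "payload": {"targets": [{"dx": 0, "dy": 0, "dz": -0.003, "wx": 0, "wy": 0, "wz": 0, "claw": 0.297}, {"dx": 0, "dy": 0, "dz": 0, "wx": 0, "wy": 0, "wz": 0, "claw": 0.297}, {"dx": 0, "dy": 0, "dz": 0, "wx": 0, "wy": 0, "wz": 0, "claw": 0.297}]}}

```text
t: 29.15
eef_pos: [0.5221, -0.1128, 0.0332]
tcp_rot: [3.138, 0.138, 0.002]
contact_force: [1.0, -3.4, 2.7]
opening: 0.0257
gripper_force: 10.4
```

Call:
{"api": "jog_arm", "payload": {"targets": [{"dx": 0, "dy": -0.001, "dz": 0, "wx": 0, "wy": 0, "wz": 0, "claw": 0.305}, {"dx": 0, "dy": 0, "dz": 0, "wx": 0, "wy": 0, "wz": 0, "claw": 0.32}, {"dx": 0, "dy": 0, "dz": 0, "wx": 0, "wy": 0, "wz": 0, "claw": 0.42}, {"dx": 0, "dy": 0, "dz": 0, "wx": 0, "wy": 0, "wz": 0, "claw": 0.42}, {"dx": 0, "dy": 0, "dz": 0.03, "wx": 0, "wy": 0, "wz": 0, "claw": 0.42}, {"dx": 0, "dy": 0, "dz": 0.05, "wx": 0, "wy": 0, "wz": 0, "claw": 0.42}, {"dx": 0, "dy": 0, "dz": 0.06, "wx": 0, "wy": 0, "wz": 0, "claw": 0.5}, {"dx": 0, "dy": 0, "dz": 0.06, "wx": 0, "wy": 0, "wz": 0.0, "claw": 0.6}]}}

```text
t: 30.15
eef_pos: [0.5213, -0.1133, 0.2346]
tcp_rot: [-3.138, -0.138, 0.0]
contact_force: [0.7, 0.7, 0.2]
opening: 0.0511
gripper_force: 0.0
```

Call:
{"api": "jog_arm", "payload": {"targets": [{"dx": -0.02, "dy": -0.06, "dz": 0, "wx": 0, "wy": 0, "wz": 0.17, "claw": 0.6}, {"dx": -0.02, "dy": -0.06, "dz": 0, "wx": 0, "wy": 0, "wz": 0.17, "claw": 0.6}, {"dx": -0.02, "dy": -0.06, "dz": 0, "wx": 0, "wy": 0, "wz": 0.17, "claw": 0.6}, {"dx": -0.01, "dy": -0.06, "dz": 0, "wx": 0, "wy": 0, "wz": 0.17, "claw": 0.6}, {"dx": 0, "dy": -0.06, "dz": 0, "wx": 0, "wy": 0, "wz": 0.17, "claw": 0.6}, {"dx": 0, "dy": -0.03, "dz": 0, "wx": 0, "wy": 0, "wz": 0.17, "claw": 0.6}, {"dx": 0, "dy": 0, "dz": 0, "wx": 0, "wy": 0, "wz": 0.17, "claw": 0.6}, {"dx": 0, "dy": 0, "dz": 0, "wx": 0, "wy": 0, "wz": 0.17, "claw": 0.6}, {"dx": 0, "dy": 0, "dz": 0, "wx": 0, "wy": 0, "wz": 0.17, "claw": 0.6}, {"dx": 0, "dy": 0, "dz": 0, "wx": 0, "wy": 0, "wz": 0, "claw": 0.6}]}}

```text
t: 31.4
eef_pos: [0.4552, -0.4344, 0.2326]
tcp_rot: [-2.192, -2.25, -0.0]
contact_force: [0.2, 0.3, 0.3]
opening: 0.0514
gripper_force: 0.0
```

```bash
python3 look.py
python3 - <<'E'
from h import *
c=cap('top'); cv2.imwrite('pics/p2.png',cv2.resize(c['frame'][180:300,370:530],(800,600),interpolation=2)[:,:,::-1])
E
```

```text
[442 236  11  29 261] [ 0.5257 -0.2232] ang -175.5
[397 239  11  30 259] [ 0.5159 -0.112 ] ang -175.0
[ 0.45514036 -0.43439033  0.23261497] [-0.76  0.29  0.41  1.69  0.    0.79] 31.45
```

View pics/p2.png

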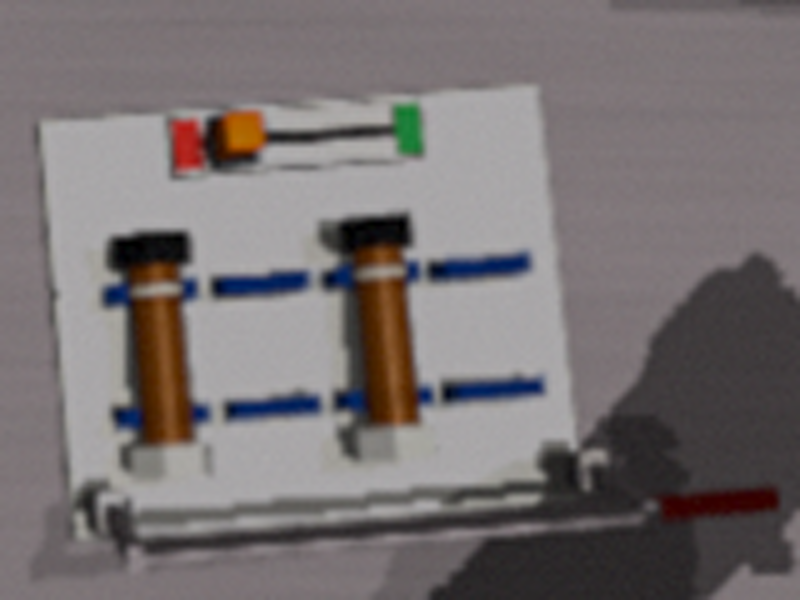

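Both cartridges sit centred, with equal gaps of about 20 px in the crop between the caps and the V-blocks at both ends. The knob is at red and the strap is back. Next I bring the strap down.

Call:
{"api": "jog_arm", "payload": {"targets": [{"dx": 0, "dy": 0.04, "dz": 0, "wx": 0, "wy": 0, "wz": 0.055, "claw": 0.6}, {"dx": -0.001, "dy": 0.038, "dz": 0, "wx": 0, "wy": 0, "wz": 0, "claw": 0.6}, {"dx": 0, "dy": 0, "dz": -0.06, "wx": 0, "wy": 0, "wz": 0, "claw": 0.6}, {"dx": 0, "dy": 0, "dz": -0.05, "wx": 0, "wy": 0, "wz": 0, "claw": 0.6}, {"dx": 0, "dy": 0, "dz": 0, "wx": 0, "wy": 0, "wz": 0, "claw": 0.6}, {"dx": 0, "dy": 0, "dz": 0, "wx": 0, "wy": 0, "wz": 0, "claw": 0.6}]}}

```text
t: 32.25
eef_pos: [0.4548, -0.357, 0.1251]
tcp_rot: [2.128, 2.308, 0.0]
contact_force: [0.3, 0.3, 0.9]
opening: 0.0512
gripper_force: 0.0
```

Call:
{"api": "jog_arm", "payload": {"targets": [{"dx": 0, "dy": 0, "dz": 0, "wx": 0, "wy": 0, "wz": 0, "claw": 0.3}, {"dx": 0, "dy": 0, "dz": 0, "wx": 0, "wy": 0, "wz": 0, "claw": 0.18}, {"dx": 0, "dy": 0, "dz": 0, "wx": 0, "wy": 0, "wz": 0, "claw": 0.12}, {"dx": 0, "dy": 0, "dz": 0, "wx": 0, "wy": 0, "wz": 0, "claw": 0.12}, {"dx": 0, "dy": 0, "dz": 0, "wx": 0, "wy": 0, "wz": 0, "claw": 0.12}], "squeeze": 30}}

```text
t: 32.88
eef_pos: [0.4546, -0.357, 0.1242]
tcp_rot: [2.127, 2.309, -0.0]
contact_force: [-1.1, -0.8, 5.8]
opening: 0.0107
gripper_force: 27.3
```

Now the reverse arc.

Call:
{"api": "jog_arm", "payload": {"targets": [{"dx": 0.015, "dy": 0.001, "dz": 0.002, "wx": 0, "wy": 0, "wz": 0, "claw": 0.12}, {"dx": 0, "dy": 0, "dz": 0, "wx": 0, "wy": 0, "wz": 0, "claw": 0.12}, {"dx": 0.015, "dy": 0.001, "dz": -0.001, "wx": 0, "wy": 0, "wz": 0, "claw": 0.12}, {"dx": 0, "dy": 0, "dz": 0, "wx": 0, "wy": 0, "wz": 0, "claw": 0.12}, {"dx": 0.014, "dy": 0.001, "dz": -0.004, "wx": 0, "wy": 0, "wz": 0, "claw": 0.12}, {"dx": 0, "dy": 0, "dz": 0, "wx": 0, "wy": 0, "wz": 0, "claw": 0.12}, {"dx": 0.013, "dy": 0.001, "dz": -0.007, "wx": 0, "wy": 0, "wz": 0, "claw": 0.12}, {"dx": 0, "dy": 0, "dz": 0, "wx": 0, "wy": 0, "wz": 0, "claw": 0.12}]}}

```text
t: 33.88
eef_pos: [0.5123, -0.3524, 0.112]
tcp_rot: [2.127, 2.311, 0.001]
contact_force: [2.9, -0.8, 1.2]
opening: 0.011
gripper_force: 28.0
```

Call:
{"api": "jog_arm", "payload": {"targets": [{"dx": 0.012, "dy": 0.001, "dz": -0.009, "wx": 0, "wy": 0, "wz": 0, "claw": 0.12}, {"dx": 0, "dy": 0, "dz": 0, "wx": 0, "wy": 0, "wz": 0, "claw": 0.12}, {"dx": 0.01, "dy": 0.001, "dz": -0.011, "wx": 0, "wy": 0, "wz": 0, "claw": 0.12}, {"dx": 0, "dy": 0, "dz": 0, "wx": 0, "wy": 0, "wz": 0, "claw": 0.12}, {"dx": 0.007, "dy": 0.001, "dz": -0.013, "wx": 0, "wy": 0, "wz": 0, "claw": 0.12}, {"dx": 0, "dy": 0, "dz": 0, "wx": 0, "wy": 0, "wz": 0, "claw": 0.12}]}}

```text
t: 34.62
eef_pos: [0.5402, -0.3497, 0.0788]
tcp_rot: [-2.128, -2.311, 0.001]
contact_force: [-0.2, -4.6, -2.4]
opening: 0.0109
gripper_force: 26.8
```

Call:
{"api": "jog_arm", "payload": {"targets": [{"dx": 0.003, "dy": 0, "dz": -0.014, "wx": 0, "wy": 0, "wz": 0, "claw": 0.12}, {"dx": 0, "dy": 0, "dz": 0, "wx": 0, "wy": 0, "wz": 0, "claw": 0.12}, {"dx": 0.002, "dy": 0, "dz": -0.014, "wx": 0, "wy": 0, "wz": 0, "claw": 0.12}, {"dx": 0, "dy": 0, "dz": 0, "wx": 0, "wy": 0, "wz": 0, "claw": 0.12}, {"dx": 0, "dy": 0, "dz": -0.004, "wx": 0, "wy": 0, "wz": 0, "claw": 0.12}, {"dx": 0, "dy": 0, "dz": 0, "wx": 0, "wy": 0, "wz": 0, "claw": 0.12}]}}

```text
t: 35.38
eef_pos: [0.5454, -0.3494, 0.0491]
tcp_rot: [2.127, 2.31, 0.001]
contact_force: [-1.3, 2.1, 10.3]
opening: 0.0111
gripper_force: 29.2
```

Call:
{"api": "jog_arm", "payload": {"targets": [{"dx": 0, "dy": 0, "dz": -0.004, "wx": 0, "wy": 0, "wz": 0, "claw": 0.12}, {"dx": 0, "dy": 0, "dz": 0, "wx": 0, "wy": 0, "wz": 0, "claw": 0.12}, {"dx": 0, "dy": 0, "dz": 0, "wx": 0, "wy": 0, "wz": 0, "claw": 0.12}]}}

```text
t: 35.75
eef_pos: [0.5456, -0.3495, 0.0487]
tcp_rot: [2.126, 2.308, 0.002]
contact_force: [-10.4, 7.1, 31.6]
opening: 0.0109
gripper_force: 31.3
```

Call:
{"api": "jog_arm", "payload": {"targets": [{"dx": 0, "dy": 0, "dz": 0.004, "wx": 0, "wy": 0, "wz": 0, "claw": 0.2}, {"dx": 0, "dy": 0, "dz": 0, "wx": 0, "wy": 0, "wz": 0, "claw": 0.5}, {"dx": 0, "dy": 0, "dz": 0, "wx": 0, "wy": 0, "wz": 0, "claw": 0.5}, {"dx": 0, "dy": 0, "dz": 0.05, "wx": 0, "wy": 0, "wz": 0, "claw": 0.5}, {"dx": 0, "dy": 0, "dz": 0.06, "wx": 0, "wy": 0, "wz": 0, "claw": 0.5}, {"dx": 0.009, "dy": 0.02, "dz": 0.01, "wx": 0, "wy": 0, "wz": -0.174, "claw": 0.5}, {"dx": 0.01, "dy": 0.022, "dz": 0, "wx": 0, "wy": 0, "wz": -0.174, "claw": 0.5}, {"dx": 0.01, "dy": 0.022, "dz": 0, "wx": 0, "wy": 0, "wz": -0.174, "claw": 0.5}, {"dx": 0.01, "dy": 0.022, "dz": 0, "wx": 0, "wy": 0, "wz": -0.174, "claw": 0.5}, {"dx": 0.01, "dy": 0.022, "dz": 0, "wx": 0, "wy": 0, "wz": -0.174, "claw": 0.5}]}}

```text
t: 37.0
eef_pos: [0.5943, -0.2407, 0.167]
tcp_rot: [-2.907, -1.19, 0.001]
contact_force: [-0.4, 0.8, -0.9]
opening: 0.0429
gripper_force: 0.0
```

Call:
{"api": "jog_arm", "payload": {"targets": [{"dx": 0.01, "dy": 0.022, "dz": 0, "wx": 0, "wy": 0, "wz": -0.174, "claw": 0.5}, {"dx": 0.01, "dy": 0.022, "dz": 0, "wx": 0, "wy": 0, "wz": -0.174, "claw": 0.5}, {"dx": 0.01, "dy": 0.022, "dz": 0, "wx": 0, "wy": 0, "wz": -0.174, "claw": 0.5}, {"dx": 0.008, "dy": 0.023, "dz": 0, "wx": 0, "wy": 0, "wz": -0.174, "claw": 0.5}, {"dx": 0, "dy": 0, "dz": 0, "wx": 0, "wy": 0, "wz": 0, "claw": 0.5}, {"dx": 0, "dy": 0, "dz": 0, "wx": 0, "wy": 0, "wz": 0, "claw": 0.5}]}}

```text
t: 37.75
eef_pos: [0.6319, -0.1529, 0.1673]
tcp_rot: [3.138, 0.141, -0.001]
contact_force: [0.2, -0.3, 0.3]
opening: 0.0426
gripper_force: 0.0
```

Run:
```python
from h import *
d=cap('side'); cv2.imwrite('pics/s3.png',cv2.resize(d['frame'][120:245,340:480],(700,600),interpolation=2)[:,:,::-1])
```

```text
(no output)
```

View pics/s3.png

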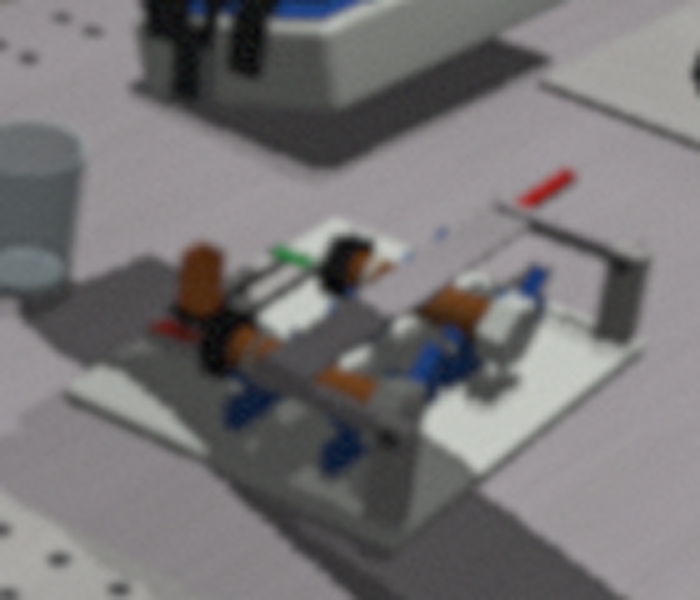

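The strap is flat down over both seated cartridges and the knob is at red. Now I lock it.

Call:
{"api": "jog_arm", "payload": {"targets": [{"dx": 0.001, "dy": 0, "dz": -0.05, "wx": 0, "wy": 0, "wz": 0, "claw": 0.5}, {"dx": 0, "dy": 0, "dz": -0.05, "wx": 0, "wy": 0, "wz": 0, "claw": 0.5}, {"dx": 0, "dy": 0, "dz": -0.026, "wx": 0, "wy": 0, "wz": 0, "claw": 0.5}, {"dx": 0, "dy": 0, "dz": 0, "wx": 0, "wy": 0, "wz": 0, "claw": 0.4}, {"dx": 0, "dy": 0, "dz": 0, "wx": 0, "wy": 0, "wz": 0, "claw": 0.26}, {"dx": 0, "dy": 0, "dz": 0, "wx": 0, "wy": 0, "wz": 0, "claw": 0.26}]}}

```text
t: 38.55
eef_pos: [0.6341, -0.1529, 0.0437]
tcp_rot: [3.138, 0.137, 0.004]
contact_force: [-0.6, 0.5, 0.6]
opening: 0.0221
gripper_force: 0.0
```

Call:
{"api": "jog_arm", "payload": {"targets": [{"dx": 0.001, "dy": -0.012, "dz": 0, "wx": 0, "wy": 0, "wz": 0, "claw": 0.26}, {"dx": 0.001, "dy": -0.012, "dz": 0, "wx": 0, "wy": 0, "wz": 0, "claw": 0.26}, {"dx": 0.001, "dy": -0.012, "dz": 0, "wx": 0, "wy": 0, "wz": 0, "claw": 0.26}, {"dx": 0.001, "dy": -0.012, "dz": 0, "wx": 0, "wy": 0, "wz": 0, "claw": 0.26}, {"dx": 0.001, "dy": -0.012, "dz": 0, "wx": 0, "wy": 0, "wz": 0, "claw": 0.26}, {"dx": 0.001, "dy": -0.008, "dz": 0, "wx": 0, "wy": 0, "wz": 0, "claw": 0.26}, {"dx": 0, "dy": 0, "dz": 0, "wx": 0, "wy": 0, "wz": 0, "claw": 0.26}]}}

```text
t: 39.42
eef_pos: [0.6389, -0.2214, 0.0414]
tcp_rot: [3.138, 0.135, -0.001]
contact_force: [0.1, 0.0, 0.1]
opening: 0.0219
gripper_force: 0.0
```

Call:
{"api": "jog_arm", "payload": {"targets": [{"dx": 0, "dy": -0.003, "dz": 0, "wx": 0, "wy": 0, "wz": 0, "claw": 0.26}, {"dx": 0, "dy": 0, "dz": 0, "wx": 0, "wy": 0, "wz": 0, "claw": 0.26}]}}

```text
t: 39.67
eef_pos: [0.6391, -0.2235, 0.0416]
tcp_rot: [3.138, 0.137, -0.0]
contact_force: [0.3, -0.6, -0.3]
opening: 0.022
gripper_force: 0.0
```

Call:
{"api": "jog_arm", "payload": {"targets": [{"dx": 0, "dy": -0.003, "dz": 0, "wx": 0, "wy": 0, "wz": 0, "claw": 0.26}, {"dx": 0, "dy": 0, "dz": 0, "wx": 0, "wy": 0, "wz": 0, "claw": 0.26}]}}

```text
t: 39.92
eef_pos: [0.6391, -0.2252, 0.0417]
tcp_rot: [-3.136, -0.138, 0.0]
contact_force: [0.8, 6.7, 0.4]
opening: 0.0226
gripper_force: 3.6
```

Call:
{"api": "jog_arm", "payload": {"targets": [{"dx": 0, "dy": -0.003, "dz": 0, "wx": 0, "wy": 0, "wz": 0, "claw": 0.26}, {"dx": 0, "dy": 0, "dz": 0, "wx": 0, "wy": 0, "wz": 0, "claw": 0.26}]}}

```text
t: 40.17
eef_pos: [0.6392, -0.2255, 0.0417]
tcp_rot: [-3.132, -0.141, 0.0]
contact_force: [-0.4, 19.4, 3.1]
opening: 0.0223
gripper_force: 9.7
```

Call:
{"api": "jog_arm", "payload": {"targets": [{"dx": 0, "dy": -0.003, "dz": 0, "wx": 0, "wy": 0, "wz": 0, "claw": 0.26}, {"dx": 0, "dy": 0, "dz": 0, "wx": 0, "wy": 0, "wz": 0, "claw": 0.26}]}}

```text
t: 40.42
eef_pos: [0.6392, -0.2259, 0.0417]
tcp_rot: [-3.127, -0.144, 0.0]
contact_force: [-0.6, 31.9, 5.4]
opening: 0.0222
gripper_force: 15.7
```

The knob is at its end stop. I'll back off, retreat clear and do a last check.

Call:
{"api": "jog_arm", "payload": {"targets": [{"dx": 0, "dy": 0.008, "dz": 0, "wx": 0, "wy": 0, "wz": 0, "claw": 0.3}, {"dx": 0, "dy": 0, "dz": 0, "wx": 0, "wy": 0, "wz": 0, "claw": 0.38}, {"dx": 0, "dy": 0, "dz": 0, "wx": 0, "wy": 0, "wz": 0, "claw": 0.38}, {"dx": 0, "dy": 0, "dz": 0.05, "wx": 0, "wy": 0, "wz": 0, "claw": 0.38}, {"dx": 0, "dy": 0, "dz": 0.06, "wx": 0, "wy": 0, "wz": 0, "claw": 0.38}, {"dx": -0.02, "dy": -0.05, "dz": 0.06, "wx": 0, "wy": 0, "wz": 0, "claw": 0.4}, {"dx": -0.03, "dy": -0.05, "dz": 0, "wx": 0, "wy": 0, "wz": 0, "claw": 0.4}, {"dx": -0.03, "dy": -0.05, "dz": 0, "wx": 0, "wy": 0, "wz": 0, "claw": 0.4}, {"dx": -0.03, "dy": -0.05, "dz": 0, "wx": 0, "wy": 0, "wz": 0, "claw": 0.4}, {"dx": -0.02, "dy": -0.04, "dz": 0, "wx": 0, "wy": 0, "wz": 0, "claw": 0.4}]}}

```text
t: 41.68
eef_pos: [0.5117, -0.4559, 0.1986]
tcp_rot: [3.138, 0.134, 0.0]
contact_force: [-0.1, -0.2, 1.1]
opening: 0.034
gripper_force: 0.0
```

Call:
{"api": "jog_arm", "payload": {"targets": [{"dx": -0.04, "dy": -0.03, "dz": 0, "wx": 0, "wy": 0, "wz": 0, "claw": 0.4}, {"dx": -0.04, "dy": -0.03, "dz": 0, "wx": 0, "wy": 0, "wz": 0, "claw": 0.4}, {"dx": 0, "dy": 0, "dz": 0, "wx": 0, "wy": 0, "wz": 0, "claw": 0.4}, {"dx": 0, "dy": 0, "dz": 0, "wx": 0, "wy": 0, "wz": 0, "claw": 0.4}]}}

```text
t: 42.18
eef_pos: [0.4335, -0.5135, 0.1983]
tcp_rot: [3.139, 0.135, 0.0]
contact_force: [0.7, 0.7, 0.7]
opening: 0.0338
gripper_force: 0.0
```

Run:
```python
from h import *
c=cap('top'); hsv=cv2.cvtColor(c['frame'],cv2.COLOR_RGB2HSV); H,S,V=[hsv[:,:,i].astype(int) for i in range(3)]
m=((H>=5)&(H<22)&(S>150)&(V>100)); m[:,:380]=0;m[:,480:]=0; m[:195]=0;m[215:]=0
y,x=np.nonzero(m); print(len(x),onz(c,(x.mean(),y.mean()),.06))
cv2.imwrite('pics/end.png',cv2.resize(c['frame'][130:300,200:520],(800,425),interpolation=2)[:,:,::-1])
```

```text
56 [ 0.63851838 -0.22280784  0.06      ]
```

View pics/end.png

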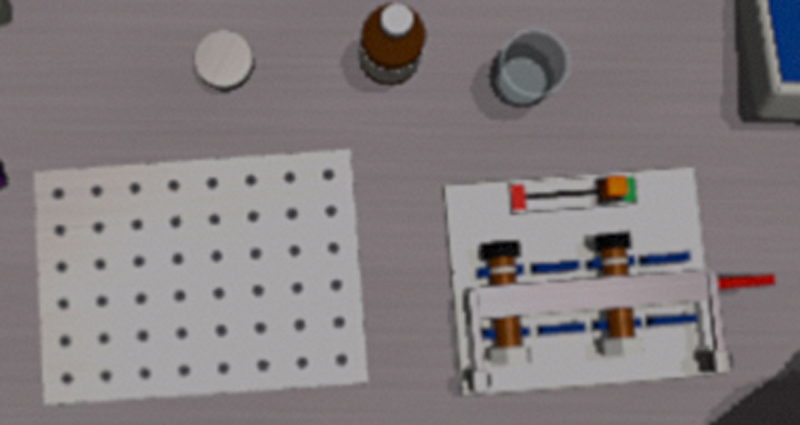

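The knob is at the green end (70 mm of travel from red), the strap is down, both cartridges are seated and the bystanders have not moved.

```bash
python3 -c "
from cell import bot
print(bot.job_done())"
```

```text
the job is handed in; nothing more can be done
None
```

I handed the job in at about 42 s of the 210 s. Both cartridges present are centred in cradles 2 and 4, the strap is down, the lock knob is at its green end, and the bystanders are untouched in the final picture; the judge's verdict was not shown.

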